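# Clamp a nested stack of parts cups for transit

## Robot

A 6-joint arm with a two-finger parallel gripper is mounted at the origin on the work surface. World frame = base frame: x ahead of the robot, y to its left, z up, the work surface at z = 0. Lengths are in m, angles in rad, forces in N, time in s.
With the tool pointing down it reaches from about 0.275 to 0.875 m from the base axis. Payload 12.5 kg.
Tool frame: the origin (TCP) lies midway between the tips of the shut fingers; the grasp point (between the pads) lies 19 mm behind it; x points along the fingers, z is the direction in which the jaws open and shut, and the axes are right-handed (so a half turn about x gives the same grasp; the last joint's range is limited). The gripper opens to 85 mm and grips with 20 to 120 N. Pads are 22 mm wide; open, the fingers measure 114 mm over their backs; the gripper's body (76 mm by 85 mm) begins 54 mm behind the grasp point. The pads swing forward as they close: fully open they stand 13 mm farther back than shut.
Start: joints at [1.092, 0.351, 1.652, -0, 1.139, -0.085], TCP at [0.211, 0.508, 0.231] pointing down, gripper open.
Joint ranges: [-2.75, 2.75], [-0.79, 2.1], [0.01, 2.65], [-1.57, 4.71], [0.07, 3.14], [-2.87, 2.87]. Speed limits (rad/s): [2.22, 2.22, 2.79, 3.14, 3.14, 3.14].

## Interface

Orientations are given as a unit quaternion [w, x, y, z].
In Python, from rig import ctrl gives the robot as it stands.
- The arm moves only by the tool move_arm, never from a script. Its argument "deltas" is a list of rows, each an object of numbers: "tx", "ty", "tz": the shift along the world's x, y, z in m; "turn": the turn about the world's z in degrees. A call has 1 to 10 rows; each row shifts and turns the commanded pose from where the row before left it; what a row does not reach is not made up. A row lasts 1/12 s, in which the tool goes at most 41.7 mm and 7.16 degrees, less where a joint would pass 70% of its speed; a pose out of reach is approached as far as the arm can. A call is refused whole if a number of a shift passes 0.0417 or a number of a turn 7.16, either way. A call with a gripper value outside its range is refused whole. "fingers" is the finger opening in m, from 0 to 0.0854, set as the call begins (left out, the last holds). The fingers move at their own pace and stop on an object; "newtons" is the grip in N (left out, the last holds). Time passes only in rows, so rows that do not move let the fingers close. It gives the time, the measured TCP pose, the force and the opening at its end, in the units of the state.
- ctrl.state(): the state, without advancing time (a new reading comes with each control period).
- ctrl.snapshot(name): name is "scene" or "top" or "wrist"; returns a dict with "pixels" (384x512x3 uint8, red, green, blue), "fov_y" (degrees; the focal length in pixels is half the picture's height over the tangent of half this angle, whatever the lens; pixels are square), "cx", "cy" (the principal point, pixels), "eye" and "orientation" of the camera in the world. Camera axes: x right, y down, z forward; pixel columns grow to the right and rows downward; lengths in m; the calibration is good to about 2 mm. A picture is of the moment at which its call begins. There is no depth.
- ctrl.close_job(): hands the job in, once; it reports no verdict.
The state is a dict: "time_s": time; "joint_positions": joint angles; "qd": joint speeds; "effort": joint torques, N m; "position": TCP position; "orientation": TCP orientation; "wrist_force": force on the tool from outside, world axes, zero at the start; "ft_torque": the same for the moment, N m; "finger_gap": finger opening in m.
Only numpy, scipy, OpenCV 4.12 (cv2) and the standard library are available. Lean on these libraries where they do the work, as an engineer would, in place of code of your own. Each camera call takes 0.05 s, during which the arm holds its last target. There are 200 camera calls.

## Task

Get the steel parts cups ready for transit: pull the clamp's sled fully out, nest every cup on the bench upright one in another in the cup-shaped seat on the sled, and push the sled fully home under the bridge. Then wind the crank wheel clockwise until the clamp's spring foot is firmly pressed down on the stack, its spring well squeezed (more than 6 of its 10 mm), without forcing it hard beyond that, and leave everything else on the bench where it is.

Things in the scene. Friction and masses are not known exactly. Their poses are not given: they have to be found in the camera images.
- cup1: loose open steel cup, one of up to five alike: 40 mm high, foot 28 mm across, flaring to an upright rim band 60 mm across (29 to 40 mm above the foot), the place to grip; mouth 54 mm wide inside, floor 13 mm thick; 60 to 130 g. Origin: centre of the foot's underside, z up. Nested upright in another cup it rests 13 mm above it, about 1.5 mm loose sideways. None if not there this time
- cup2: loose open steel cup, one of up to five alike: 40 mm high, foot 28 mm across, flaring to an upright rim band 60 mm across (29 to 40 mm above the foot), the place to grip; mouth 54 mm wide inside, floor 13 mm thick; 60 to 130 g. Origin: centre of the foot's underside, z up. Nested upright in another cup it rests 13 mm above it, about 1.5 mm loose sideways. None if not there this time
- cup3: loose open steel cup, one of up to five alike: 40 mm high, foot 28 mm across, flaring to an upright rim band 60 mm across (29 to 40 mm above the foot), the place to grip; mouth 54 mm wide inside, floor 13 mm thick; 60 to 130 g. Origin: centre of the foot's underside, z up. Nested upright in another cup it rests 13 mm above it, about 1.5 mm loose sideways. None if not there this time
- cup4: loose open steel cup, one of up to five alike: 40 mm high, foot 28 mm across, flaring to an upright rim band 60 mm across (29 to 40 mm above the foot), the place to grip; mouth 54 mm wide inside, floor 13 mm thick; 60 to 130 g. Origin: centre of the foot's underside, z up. Nested upright in another cup it rests 13 mm above it, about 1.5 mm loose sideways. None if not there this time
- cup5: loose open steel cup, one of up to five alike: 40 mm high, foot 28 mm across, flaring to an upright rim band 60 mm across (29 to 40 mm above the foot), the place to grip; mouth 54 mm wide inside, floor 13 mm thick; 60 to 130 g. Origin: centre of the foot's underside, z up. Nested upright in another cup it rests 13 mm above it, about 1.5 mm loose sideways. None if not there this time
- press: transit clamp, fixed to the bench: base plate 130 x 400 x 12 mm (y from -320 to 80 mm); bridge of two columns 30 x 24 mm at x = +-80 mm and a beam 190 x 50 mm, 173 to 203 mm above the bench. Origin: on the bench under the bridge's centre and the wheel's axis; z up. The sled is pulled out along its -y axis
- sled (a joint): how far the sled (plate 90 x 210 mm, top 22 mm above the bench) is pulled out, in m: 0 is fully home, the seat under the foot; 0.15 is fully out, the seat clear of the bridge. It stays where it is left, about 3 N of friction
- seat (a point): centre of the inner floor of the seat, a dark steel cup of the same shape as the loose ones, fixed on the sled; this point is 35 mm above the bench, the seat's rim 62 mm. The underside of the first nested cup comes to rest here, the next ones each 13 mm higher
- pull (a point): on the sled's handle, an upright black post of 16 mm diameter whose top is 82 mm above the bench; this point is on its axis, 20 mm below its top, and 145 mm from the seat's centre
- wheel (a joint): angle of the crank wheel, rad, 0 to 11, growing clockwise seen from above. Dark disc 120 mm across on the bridge, 211 to 223 mm above the bench, upright axis. Each rad lowers spindle and foot by 5 mm. Friction of 0.2 N m (4 to 5 N at the crank) holds it where it is left; squeezing the foot's spring fully adds 0.15 N m, then it rises steeply
- crank (a point): on the crank post on the wheel, an upright black post of 16 mm diameter, 223 to 268 mm above the bench, 45 mm from the wheel's axis; this point is on the post's axis 247 mm above the bench
- axle (a point): point on the wheel's axis at the same height as the crank point, 247 mm above the bench; the thin upright spindle rises here through the wheel
- foot (a joint): how far the sprung foot is squeezed up towards the spindle, m: 0 free, 0.010 fully squeezed (30 N; 3 N per mm); further winding then meets a hard stop
- foot_face (a point): centre of the underside of the foot, a black rubber disc of 68 mm diameter under the bridge; with the wheel at 0 it is 139 mm above the bench
- tape_roll: bystander: clear roll of tape lying flat, 66 mm diameter, 25 mm high, open centre of 44 mm; origin at the centre of its underside
- mug: bystander: white mug, 95 mm high, 82 mm diameter; origin at the centre of its underside
- jar: bystander: white jar with grey cap, 75 mm high, 56 mm diameter; origin at the centre of its underside
- carton: bystander: small cardboard carton, 100 x 140 x 60 mm; origin at the centre of its underside
- screwdriver: bystander: screwdriver lying on the bench
- scanner: bystander: grey hand scanner lying on the bench, about 165 mm long, 28 mm high

How it is judged:
On the way, in this order (a step that is already met when the one before it is completed fails the run):
1. the sled is pulled out (value of joint sled above 0.135 m), for 0.2 s.
2. every cup is nested upright in the seat's stack (horizontal distance between each of cup1, cup2, cup3, cup4, cup5 and seat below 0.009 m and angle between each of cup1, cup2, cup3, cup4, cup5's own z axis and vertical below 0.1 rad and z of each of cup1, cup2, cup3, cup4, cup5 in the frame of seat below 0.058 m), for 0.3 s.
3. the sled with the stack is fully home (all of step 2 and value of joint sled below 0.006 m), for 0.2 s.
4. the foot is wound firmly down on the stack (all of step 3 and value of joint foot above 0.006 m and contact force between foot and anything else above 12 N), for 0.2 s.
At the end, for the whole second after the job is handed in: Every cup present is fully nested upright in the stack on the seat (within 9 mm of the seat's axis, tilted under 0.1 rad), the sled is home to within 6 mm, and the foot presses on the stack with its spring squeezed by more than 6 mm (all of step 4 and linear speed of each of cup1, cup2, cup3, cup4, cup5 below 0.02 m/s); the robot touches nothing.
It fails at once if the clamp is forced: the foot presses with more than 80 N (contact force between foot and anything else above 80 N).
It fails at once if another thing on the bench is moved by more than 3 cm (distance of any of tape_roll, mug, jar, carton, screwdriver, scanner from where it was at the start of the episode above 0.03 m).
Of cup1, cup2, cup3, cup4, cup5 only 3 to 5 are there at a start; the rules pass over those that are not, and their reading is None.
At some moment in a run one of cup1, cup2, cup3, cup4, cup5 may be knocked a few centimetres aside while the robot is not near it.
It also fails if it takes over 208 s, if anything falls off the work surface, if the arm or the gripper's body presses on something with over 40 N, if the wrist force passes 120 N, or if a joint passes its speed limit or range.

## Working session

There is one attempt and no reset: what is moved stays moved. The work goes in short steps, Python scripts to look and compute and a tool call to move; the robot and the scene stay as the last step left them, time stands still between calls to the robot, and variables do not carry over. Pictures are saved under pics/ and viewed, about 12 in all and at most 16, crops included, and the job is handed in when it is done.

Besides the shell and the picture viewer there is one more tool, called after ">>>" as a command line: name --argument value ..., lists and objects as JSON in quotes. move_arm: Moves the arm, as the interface text tells. Its arguments: {"type":"object","properties":{"deltas":{"type":"array","items":{"type":"object","properties":{"tx":{"type":"number"},"ty":{"type":"number"},"tz":{"type":"number"},"turn":{"type":"number"}}}},"fingers":{"type":"number"},"newtons":{"type":"number"}},"required":["deltas"]}

```bash
mkdir -p pics; cat > h.py <<'E'
import numpy as np, cv2
from rig import ctrl
from scipy.spatial.transform import Rotation as R
def snap(n,f=None):
    s=ctrl.snapshot(n)
    if f: cv2.imwrite(f'pics/{f}.png',cv2.cvtColor(s['pixels'],cv2.COLOR_RGB2BGR))
    return s
def rot(s):
    q=s['orientation']; return R.from_quat([q[1],q[2],q[3],q[0]]).as_matrix()
def foc(s): return s['pixels'].shape[0]/2/np.tan(np.radians(s['fov_y'])/2)
def ray(s,u,v,z):
    f=foc(s); d=rot(s)@np.array([(u-s['cx'])/f,(v-s['cy'])/f,1]); e=np.array(s['eye'])
    return e+d*(z-e[2])/d[2]
def proj(s,p):
    c=rot(s).T@(np.array(p)-np.array(s['eye'])); f=foc(s); return s['cx']+f*c[0]/c[2], s['cy']+f*c[1]/c[2]
E
python3 - <<'E'
from h import *
for n in ['top','scene','wrist']:
    s=snap(n,n+'0'); print(n,s['fov_y'],s['cx'],s['cy'],s['eye'],s['orientation'])
print(ctrl.state())
a=cv2.imread('pics/top0.png');b=cv2.imread('pics/scene0.png')
E
```

```text
top 53.068090458370975 261.24541488917504 187.97258300510447 [ 0.30263895 -0.07772976  1.25519169] [-0.08526084  0.74408982 -0.65784923  0.07934306]
scene 51.8220690201772 255.43349861999403 189.6944891185818 [1.20241738 0.27737966 1.11052647] [-0.17039185  0.48963297  0.81151992 -0.26955816]
wrist 62.27343772457952 256.62309818364605 194.4539621281985 [0.14931446 0.53392498 0.37286068] [0.11011571 0.82445507 0.55036343 0.07244631]
{'time_s': 0.15, 'joint_positions': array([ 1.09242825e+00,  3.51149168e-01,  1.65228521e+00,  4.29690889e-06,
        1.13909017e+00, -8.46203611e-02]), 'qd': array([-0.00135662, -0.00038688, -0.0008298 ,  0.00050669,  0.00161226,
        0.00065424]), 'effort': array([ 1.15853465e-03, -5.06246173e+01, -2.91505623e+01, -8.21511691e-06,
        3.28446316e-03, -5.25351606e-05]), 'position': array([0.210875  , 0.50768843, 0.2308589 ]), 'orientation': array([ 0.5878548 , -0.39269646,  0.58843317,  0.39238071]), 'wrist_force': array([-0.29368651,  0.03949188, -0.31146492]), 'ft_torque': array([-0.00904077,  0.00108944,  0.02698814]), 'finger_gap': 0.08536906887762379}
```

View pics/top0.png

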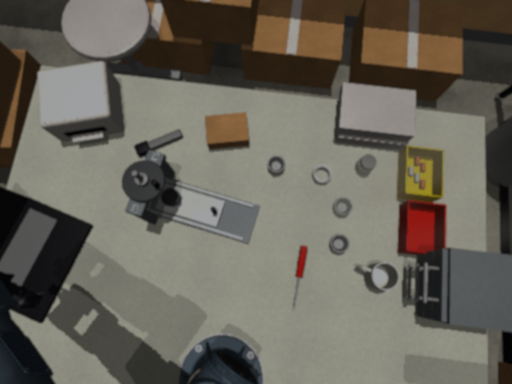

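View pics/scene0.png

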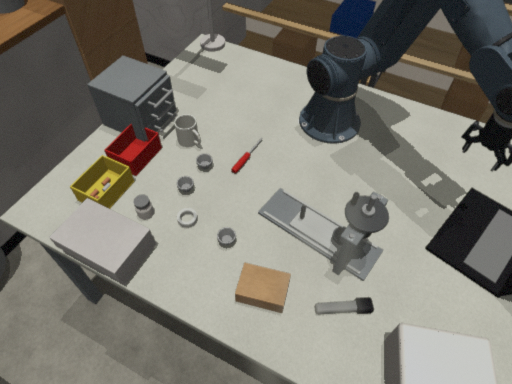

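```bash
python3 - <<'E'
from h import *
a=cv2.imread('pics/top0.png');b=cv2.imread('pics/scene0.png')
A=cv2.resize(a[125:265,110:400],None,fx=2.7,fy=2.7,interpolation=cv2.INTER_CUBIC)[:,:790]
B=cv2.resize(b[140:290,110:400],None,fx=2.7,fy=2.7,interpolation=cv2.INTER_CUBIC)[:,:790]
cv2.imwrite('pics/c1.png',np.vstack([A[:300+78],B])[:783].copy()) 
cv2.imwrite('pics/c1.png',cv2.resize(np.vstack([A,B]),(600,600)))
s=ctrl.snapshot('top')
for n,u,v,z in [('wheel',147,180,.223),('c1',276,165,.04),('c2',342,207,.04),('c3',339,244,.04),('tape',321,175,.025),('pull',214,211,.08),('jar',367,161,.075),('mug',382,275,.095)]:
    print(n,ray(s,u,v,z).round(3))
E
```

```text
wheel [0.53  0.263 0.223]
c1 [ 0.673 -0.088  0.04 ]
c2 [ 0.56  -0.315  0.04 ]
c3 [ 0.441 -0.314  0.04 ]
tape [ 0.662 -0.241  0.025]
pull [0.49  0.086 0.08 ]
jar [ 0.712 -0.377  0.075]
mug [ 0.359 -0.436  0.095]
```

View pics/c1.png

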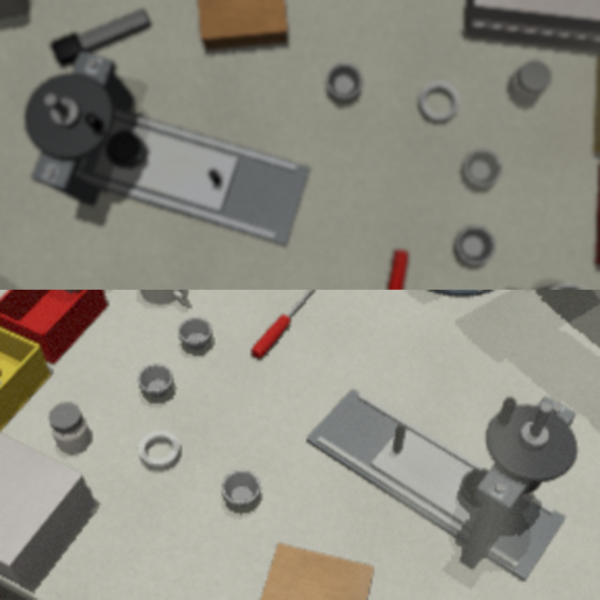

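>>> move_arm --deltas '[{"tz":0.04},{"tz":0.04},{"tz":0.04},{"tz":0.04},{"tz":0.04},{"tx":0.03,"ty":-0.025},{"tx":0.03,"ty":-0.025},{"tx":0.03,"ty":-0.025},{"tx":0.03,"ty":-0.025},{"tx":0.03,"ty":-0.025}]'

```text
validation failed for argument at $.de...
```

>>> move_arm --deltas '[{"tx":0.03,"ty":-0.025},{"tx":0.03,"ty":-0.025},{"tx":0.03,"ty":-0.025},{"tx":0.02,"ty":-0.02},{},{}]'

```text
validation failed for argument at $.de...
```

```bash
python3 - <<'E'
from h import *
s=snap('wrist','w1'); print(s['eye'],rot(s).round(3)); print(ctrl.state()['position'])
E
```

```text
[0.14933739 0.5339694  0.37301507] [[ 0.384  0.892  0.241]
 [ 0.923 -0.37  -0.102]
 [-0.001  0.261 -0.965]]
[0.21094587 0.50778888 0.23103765]
```

View pics/w1.png

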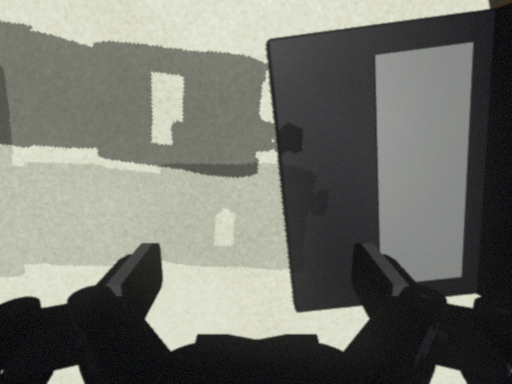

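>>> move_arm --deltas '[{"tx":0,"ty":0,"tz":0.04,"turn":0},{"tx":0,"ty":0,"tz":0.04,"turn":0},{"tx":0,"ty":0,"tz":0.04,"turn":0},{"tx":0,"ty":0,"tz":0.04,"turn":0},{"tx":0,"ty":0,"tz":0.04,"turn":0},{"tx":0.03,"ty":-0.025,"tz":0,"turn":0},{"tx":0.03,"ty":-0.025,"tz":0,"turn":0},{"tx":0.03,"ty":-0.025,"tz":0,"turn":0},{"tx":0.03,"ty":-0.025,"tz":0,"turn":0},{"tx":0.03,"ty":-0.025,"tz":0,"turn":0}]'

```text
time_s: 1.08
position: [0.362, 0.3814, 0.4313]
orientation: [0.588, -0.393, 0.588, 0.393]
wrist_force: [0.2, 0.1, -0.6]
finger_gap: 0.0854
```

>>> move_arm --deltas '[{"tx":0.03,"ty":-0.03,"tz":0,"turn":0},{"tx":0.03,"ty":-0.03,"tz":0,"turn":0},{"tx":0.03,"ty":-0.03,"tz":0,"turn":0},{"tx":0.03,"ty":-0.03,"tz":0,"turn":0},{"tx":0.03,"ty":-0.03,"tz":0,"turn":0},{"tx":0.03,"ty":-0.03,"tz":0,"turn":0},{"tx":0.02,"ty":-0.03,"tz":0,"turn":0},{"tx":0,"ty":0,"tz":0,"turn":0},{"tx":0,"ty":0,"tz":0,"turn":0}]'

```text
time_s: 1.83
position: [0.5585, 0.1747, 0.4306]
orientation: [0.588, -0.392, 0.589, 0.392]
wrist_force: [-0.6, 0.7, -0.1]
finger_gap: 0.0856
```

```bash
python3 - <<'E'
from h import *
s=snap('wrist','w2'); print(s['eye']); print(ctrl.state()['position'])
E
```

```text
[0.4970952  0.20104485 0.57273268]
[0.55781908 0.17584719 0.43096119]
```

View pics/w2.png

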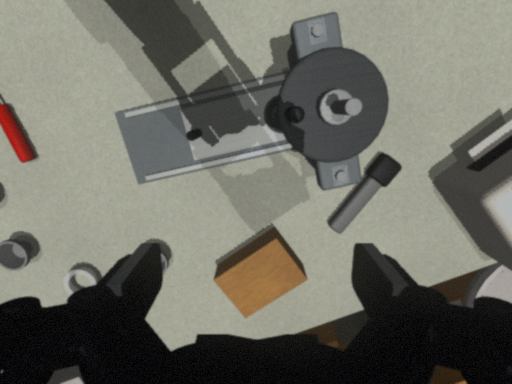

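```bash
python3 - <<'E'
from h import *
a=cv2.imread('pics/w2.png')
cv2.imwrite('pics/c2.png',cv2.resize(a[35:195,110:410],None,fx=2.6,fy=2.6,interpolation=cv2.INTER_CUBIC))
E
```

```text
(no output)
```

View pics/c2.png

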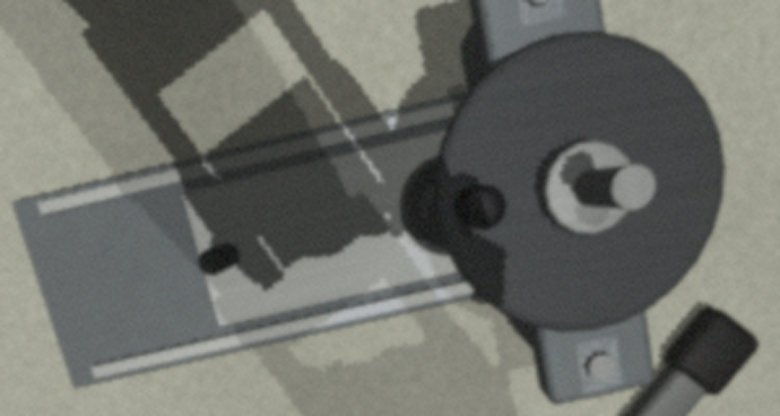

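```bash
python3 - <<'E'
from h import *
s=snap('wrist')
ax=ray(s,333.8,104.6,.223); pull=ray(s,190.3,135.8,.082); ct=ray(s,298,114.6,.268); cb=ray(s,290.8,113.8,.223)
print(ax,pull,ct,cb, np.hypot(*(ct-ax)[:2]))
for z in (.28,.3,.32): print(z,ray(s,353,107,z).round(4))
# base plate corners far end, crop (15,203),(75,386)
A=ray(s,110+15/2.6,35+203/2.6,.012);B=ray(s,110+75/2.6,35+386/2.6,.012)
print(A,B,np.linalg.norm(A-B)); m=(A+B)/2; d=m-ax; print('dir',d[:2]/np.hypot(*d[:2]),np.hypot(*d[:2]))
d=d[:2]/np.hypot(*d[:2]); print('pull along',(pull-ax)[:2]@d, 'perp',(pull-ax)[0]*-d[1]+(pull-ax)[1]*d[0])
for n,u,v in [('c',14,254),('tape',82,283),('x',163,260)]: print(n,ray(s,u,v,.04))
c=(ct-ax)[:2]; print('crank ang',np.degrees(np.arctan2(c[1],c[0])),'dir',np.degrees(np.arctan2(d[1],d[0])))
E
```

```text
[0.52388499 0.27884704 0.223     ] [0.49418231 0.09292295 0.082     ] [0.51600841 0.23529521 0.268     ] [0.51517872 0.23339692 0.223     ] 0.04425836110625794
0.28 [0.5279 0.2814 0.28  ]
0.3 [0.5258 0.276  0.3   ]
0.32 [0.5236 0.2706 0.32  ]
[ 0.4102067  -0.02367374  0.012     ] [ 0.53487417 -0.04579339  0.012     ] 0.12661460089557403
dir [-0.16158469 -0.98685885] 0.31775628494644526
pull along 0.18828032993793142 perp 0.0007301326881551176
c [ 0.56242578 -0.30737255  0.04      ]
tape [ 0.66193553 -0.22310667  0.04      ]
x [ 0.67810225 -0.06089554  0.04      ]
crank ang -100.25143471305586 dir -99.2988892277572
```

>>> move_arm --deltas '[{"tx":-0.016,"ty":-0.02,"tz":0,"turn":6.65},{"tx":-0.016,"ty":-0.02,"tz":0,"turn":6.65},{"tx":-0.016,"ty":-0.02,"tz":0,"turn":0},{"tx":-0.016,"ty":-0.022,"tz":-0.03,"turn":0},{"tx":0,"ty":0,"tz":-0.03,"turn":0},{"tx":0,"ty":0,"tz":-0.04,"turn":0},{"tx":0,"ty":0,"tz":-0.04,"turn":0},{"tx":0,"ty":0,"tz":-0.04,"turn":0},{"tx":0,"ty":0,"tz":-0.04,"turn":0},{"tx":0,"ty":0,"tz":0,"turn":0}]' --fingers 0.06 --newtons 60

```text
time_s: 2.77
position: [0.4898, 0.0949, 0.2054]
orientation: [0.535, -0.456, 0.541, 0.461]
wrist_force: [-0.9, -0.4, -1.7]
finger_gap: 0.06
```

>>> move_arm --deltas '[{"tx":0,"ty":0,"tz":0,"turn":0}]'

```text
time_s: 2.85
position: [0.493, 0.095, 0.2113]
orientation: [0.538, -0.458, 0.539, 0.459]
wrist_force: [0.0, 0.5, 1.3]
finger_gap: 0.0601
```

```bash
python3 - <<'E'
from h import *
s=snap('wrist','w3'); print(s['eye']); st=ctrl.state();print(st['position']); T=rot(st); print(T.round(3)); print(proj(s,[.494,.093,.082]))
E
```

```text
[0.42752177 0.10629556 0.3535558 ]
[0.494272   0.09495249 0.21313807]
[[ 0.001 -0.987  0.16 ]
 [ 0.     0.16   0.987]
 [-1.    -0.001  0.   ]]
(np.float64(254.07168979257762), np.float64(188.91319803571994))
```

View pics/w3.png

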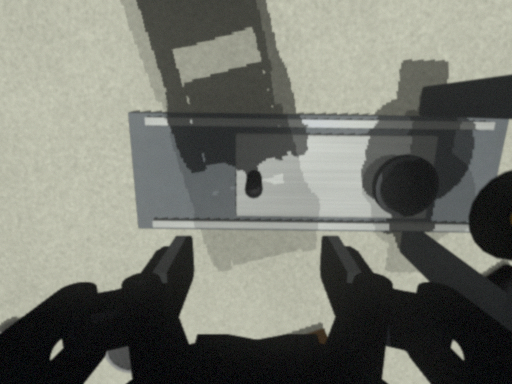

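>>> move_arm --deltas '[{"tx":0,"ty":-0.002,"tz":-0.03,"turn":0},{"tx":0,"ty":0,"tz":-0.04,"turn":0},{"tx":0,"ty":0,"tz":-0.04,"turn":0},{"tx":0,"ty":0,"tz":-0.03,"turn":0},{"tx":0,"ty":0,"tz":-0.026,"turn":0},{"tx":0,"ty":0,"tz":0,"turn":0},{"tx":0,"ty":0,"tz":0,"turn":0}]'

```text
time_s: 3.48
position: [0.4952, 0.0925, 0.0471]
orientation: [0.539, -0.458, 0.538, 0.458]
wrist_force: [0.8, -0.5, 1.0]
finger_gap: 0.0601
```

>>> move_arm --deltas '[{"tx":0,"ty":0,"tz":0,"turn":0},{"tx":0,"ty":0,"tz":0,"turn":0},{"tx":0,"ty":0,"tz":0,"turn":0},{"tx":0,"ty":0,"tz":0,"turn":0},{"tx":0,"ty":0,"tz":0,"turn":0},{"tx":0,"ty":0,"tz":0,"turn":0}]' --fingers 0.01

```text
time_s: 3.98
position: [0.4948, 0.0923, 0.047]
orientation: [0.539, -0.459, 0.538, 0.457]
wrist_force: [-2.1, -0.3, 12.0]
finger_gap: 0.0146
```

>>> move_arm --deltas '[{"tx":-0.001,"ty":-0.006,"tz":0,"turn":0},{"tx":-0.002,"ty":-0.0118,"tz":0,"turn":0},{"tx":-0.002,"ty":-0.0118,"tz":0,"turn":0},{"tx":-0.002,"ty":-0.0118,"tz":0,"turn":0},{"tx":-0.002,"ty":-0.0118,"tz":0,"turn":0},{"tx":-0.002,"ty":-0.0118,"tz":0,"turn":0},{"tx":-0.002,"ty":-0.0118,"tz":0,"turn":0},{"tx":-0.002,"ty":-0.0118,"tz":0,"turn":0},{"tx":-0.002,"ty":-0.0118,"tz":0,"turn":0},{"tx":-0.001,"ty":-0.006,"tz":0,"turn":0}]'

```text
time_s: 4.82
position: [0.476, -0.0149, 0.0469]
orientation: [0.539, -0.458, 0.539, 0.458]
wrist_force: [-5.9, 3.9, 18.2]
finger_gap: 0.0142
```

>>> move_arm --deltas '[{"tx":0,"ty":0,"tz":0,"turn":0},{"tx":0,"ty":0,"tz":0,"turn":0},{"tx":0,"ty":0,"tz":0,"turn":0}]'

```text
time_s: 5.07
position: [0.476, -0.0146, 0.0469]
orientation: [0.539, -0.458, 0.539, 0.458]
wrist_force: [-6.6, -1.8, 17.7]
finger_gap: 0.0149
```

>>> move_arm --deltas '[{"tx":0,"ty":0,"tz":0,"turn":0},{"tx":0,"ty":0,"tz":0,"turn":0},{"tx":0,"ty":0,"tz":0,"turn":0},{"tx":0,"ty":0,"tz":0,"turn":0},{"tx":0,"ty":0,"tz":0.03,"turn":0},{"tx":0,"ty":0,"tz":0.04,"turn":0},{"tx":0,"ty":0,"tz":0.04,"turn":0},{"tx":0.01,"ty":0,"tz":0.04,"turn":0},{"tx":0.02,"ty":-0.01,"tz":0.03,"turn":0},{"tx":0.03,"ty":-0.02,"tz":0.02,"turn":0}]' --fingers 0.0854

```text
time_s: 5.9
position: [0.5361, -0.0434, 0.2494]
orientation: [0.539, -0.459, 0.537, 0.458]
wrist_force: [1.2, 0.1, -0.1]
finger_gap: 0.0856
```

>>> move_arm --deltas '[{"tx":0.03,"ty":-0.02,"tz":0.02,"turn":0},{"tx":0.03,"ty":-0.02,"tz":0.02,"turn":0},{"tx":0.03,"ty":-0.02,"tz":0.02,"turn":0},{"tx":0.02,"ty":-0.02,"tz":0.02,"turn":0},{"tx":0.02,"ty":-0.02,"tz":0.02,"turn":0},{"tx":0.01,"ty":-0.02,"tz":0.02,"turn":0},{"tx":0,"ty":0,"tz":0,"turn":0},{"tx":0,"ty":0,"tz":0,"turn":0},{"tx":0,"ty":0,"tz":0,"turn":0}]'

```text
time_s: 6.65
position: [0.6754, -0.1638, 0.3641]
orientation: [0.538, -0.457, 0.539, 0.459]
wrist_force: [0.2, -0.2, -0.9]
finger_gap: 0.0853
```

```bash
python3 - <<'E'
from h import *
s=snap('wrist','w4'); print(s['eye']); st=ctrl.state();print(st['position'],st['qd'].round(3)); print('seat',proj(s,[.4996,.1285,.062]))
for p in [(.673,-.088),(.56,-.315),(.441,-.314)]: print(proj(s,[*p,.04]))
E
```

```text
[ 0.60975901 -0.15250402  0.50631061]
[ 0.67523415 -0.16345825  0.36417042] [ 0.008 -0.006  0.002 -0.     0.002 -0.004]
seat (np.float64(468.6725344077154), np.float64(-21.16564599066166))
(np.float64(307.2169518393934), np.float64(145.94744599122674))
(np.float64(136.1893274571244), np.float64(92.01312993684526))
(np.float64(113.35937374465763), np.float64(-2.7723360166005193))
```

View pics/w4.png

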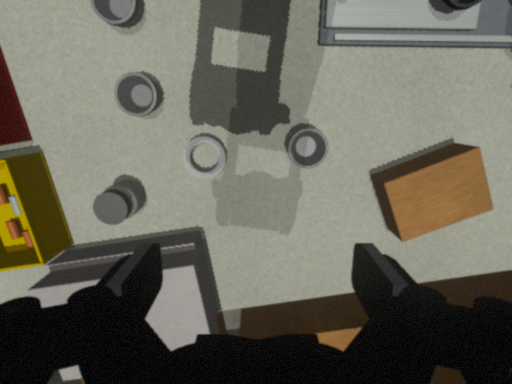

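>>> move_arm --deltas '[{"tx":-0.002,"ty":0.035,"tz":-0.01,"turn":0},{"tx":0,"ty":0.035,"tz":-0.02,"turn":0},{"tx":0,"ty":0.0055,"tz":-0.04,"turn":0},{"tx":0,"ty":0,"tz":-0.04,"turn":0},{"tx":0,"ty":0,"tz":-0.04,"turn":0},{"tx":0,"ty":0,"tz":-0.04,"turn":0},{"tx":0,"ty":0,"tz":-0.03,"turn":0},{"tx":0,"ty":0,"tz":-0.02,"turn":0},{"tx":0,"ty":0,"tz":0,"turn":0},{"tx":0,"ty":0,"tz":0,"turn":0}]'

```text
time_s: 7.53
position: [0.673, -0.088, 0.1248]
orientation: [0.538, -0.458, 0.539, 0.459]
wrist_force: [0.0, 0.3, 1.0]
finger_gap: 0.0851
```

```bash
python3 - <<'E'
from h import *
s=snap('wrist','w5'); st=ctrl.state();print(st['position'])
print(proj(s,[.673,-.088,.04]),proj(s,[.673,-.088,.0]))
E
```

```text
[ 0.67394137 -0.08831503  0.12642738]
(np.float64(255.89478285596292), np.float64(201.70701260520516)) (np.float64(256.0123505722513), np.float64(188.7108810496572))
```

View pics/w5.png

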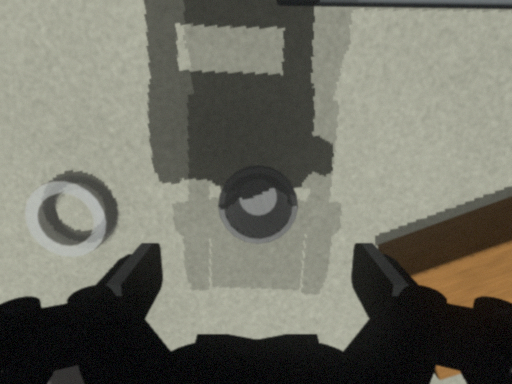

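>>> move_arm --deltas '[{"tx":0.0015,"ty":0.002,"tz":-0.03,"turn":0},{"tx":0,"ty":0,"tz":-0.04,"turn":0},{"tx":0,"ty":0,"tz":-0.02,"turn":0},{"tx":0,"ty":0,"tz":-0.016,"turn":0},{"tx":0,"ty":0,"tz":0,"turn":0},{"tx":0,"ty":0,"tz":0,"turn":0}]'

```text
time_s: 8.08
position: [0.6761, -0.0868, 0.0207]
orientation: [0.539, -0.458, 0.538, 0.458]
wrist_force: [0.4, -0.1, 1.1]
finger_gap: 0.0851
```

>>> move_arm --deltas '[{"tx":0,"ty":0,"tz":0,"turn":0},{"tx":0,"ty":0,"tz":0,"turn":0},{"tx":0,"ty":0,"tz":0,"turn":0},{"tx":0,"ty":0,"tz":0,"turn":0},{"tx":0,"ty":0,"tz":0,"turn":0}]' --fingers 0.04 --newtons 30

```text
time_s: 8.5
position: [0.6766, -0.087, 0.0219]
orientation: [0.54, -0.459, 0.538, 0.457]
wrist_force: [-2.2, 0.0, 9.6]
finger_gap: 0.059
```

>>> move_arm --deltas '[{"tx":0,"ty":0,"tz":0.02,"turn":0},{"tx":0,"ty":0,"tz":0.04,"turn":0},{"tx":0,"ty":0,"tz":0.04,"turn":0},{"tx":0,"ty":0,"tz":0.03,"turn":0},{"tx":0,"ty":0,"tz":0,"turn":0}]'

```text
time_s: 8.92
position: [0.6785, -0.0874, 0.1579]
orientation: [0.541, -0.461, 0.536, 0.455]
wrist_force: [0.0, -0.6, -0.3]
finger_gap: 0.0592
```

```bash
python3 - <<'E'
from h import *
s=snap('wrist','w6'); st=ctrl.state();print(st['position'],st['wrist_force'],st['finger_gap'])
E
```

```text
[ 0.677185   -0.08716138  0.15426845] [-0.01398597 -0.27787853 -2.22181663] 0.059163164369817695
```

View pics/w6.png

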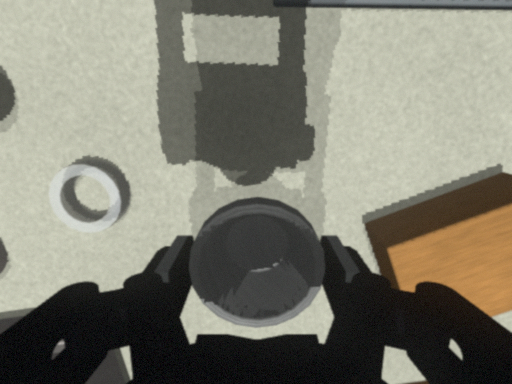

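>>> move_arm --deltas '[{"tx":-0.01,"ty":0.02,"tz":0.006,"turn":0},{"tx":-0.013,"ty":0.026,"tz":0.01,"turn":0},{"tx":-0.013,"ty":0.026,"tz":0,"turn":0},{"tx":-0.013,"ty":0.026,"tz":0,"turn":0},{"tx":-0.013,"ty":0.026,"tz":0,"turn":0},{"tx":-0.013,"ty":0.026,"tz":0,"turn":0},{"tx":-0.013,"ty":0.026,"tz":0,"turn":0},{"tx":-0.01,"ty":0.026,"tz":0,"turn":0},{"tx":0,"ty":0.01,"tz":0,"turn":0},{"tx":0,"ty":0,"tz":0,"turn":0}]'

```text
time_s: 9.8
position: [0.5766, 0.1271, 0.1649]
orientation: [0.538, -0.458, 0.538, 0.459]
wrist_force: [-0.8, 0.2, -0.3]
finger_gap: 0.0593
```

>>> move_arm --deltas '[{"tx":0,"ty":0,"tz":0,"turn":0},{"tx":0,"ty":0,"tz":0,"turn":0}]'

```text
time_s: 9.97
position: [0.5776, 0.1243, 0.1649]
orientation: [0.539, -0.458, 0.539, 0.458]
wrist_force: [-0.6, 0.6, -1.6]
finger_gap: 0.0589
```

```bash
python3 - <<'E'
from h import *
s=ctrl.snapshot('wrist'); st=ctrl.state();p=st['position'];print(p)
s6=s
print('held offset', (ray(s,257,262,p[2]+.020)-p).round(4))
a=cv2.cvtColor(s['pixels'],cv2.COLOR_RGB2BGR); cv2.imwrite('pics/w7.png',a)
print(proj(s,[.4996,.1285,.062]))
E
```

```text
[0.57761454 0.12409757 0.16498287]
held offset [-0.0041  0.0016  0.02  ]
(np.float64(244.53662724663855), np.float64(93.20584347433429))
```

View pics/w7.png

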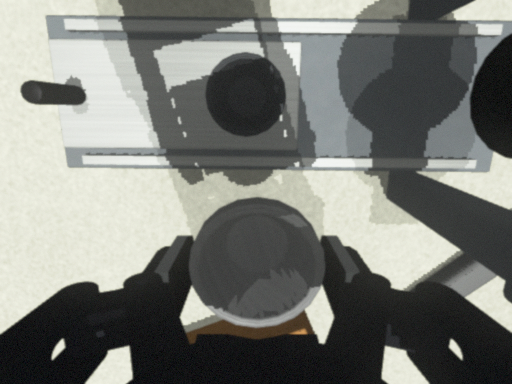

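>>> move_arm --deltas '[{"tx":-0.025,"ty":0.002,"tz":0,"turn":0},{"tx":-0.025,"ty":0.002,"tz":0,"turn":0},{"tx":-0.024,"ty":0,"tz":-0.01,"turn":0},{"tx":0,"ty":0,"tz":-0.02,"turn":0},{"tx":0,"ty":0,"tz":-0.03,"turn":0},{"tx":0,"ty":0,"tz":-0.02,"turn":0},{"tx":0,"ty":0,"tz":-0.015,"turn":0},{"tx":0,"ty":0,"tz":-0.01,"turn":0},{"tx":0,"ty":0,"tz":0,"turn":0},{"tx":0,"ty":0,"tz":0,"turn":0}]'

```text
time_s: 10.85
position: [0.5036, 0.1287, 0.0604]
orientation: [0.539, -0.458, 0.539, 0.458]
wrist_force: [-0.1, -0.2, -0.4]
finger_gap: 0.059
```

>>> move_arm --deltas '[{"tx":0,"ty":0,"tz":0,"turn":0}]'

```text
time_s: 10.93
position: [0.504, 0.129, 0.0612]
orientation: [0.539, -0.458, 0.538, 0.458]
wrist_force: [-0.4, 0.4, -0.3]
finger_gap: 0.0593
```

>>> move_arm --deltas '[{"tx":0,"ty":0,"tz":-0.003,"turn":0},{"tx":0,"ty":0,"tz":-0.002,"turn":0},{"tx":0,"ty":0,"tz":0,"turn":0},{"tx":0,"ty":0,"tz":0,"turn":0}]'

```text
time_s: 11.27
position: [0.503, 0.1292, 0.0569]
orientation: [0.539, -0.458, 0.539, 0.458]
wrist_force: [-8.0, -0.4, 15.5]
finger_gap: 0.0593
```

>>> move_arm --deltas '[{"tx":0,"ty":0,"tz":0,"turn":0},{"tx":0,"ty":0,"tz":0,"turn":0},{"tx":0,"ty":0,"tz":0,"turn":0},{"tx":0,"ty":0,"tz":0,"turn":0},{"tx":0,"ty":0,"tz":0.02,"turn":0},{"tx":0,"ty":0,"tz":0.03,"turn":0},{"tx":0.02,"ty":0,"tz":0.03,"turn":0},{"tx":0.025,"ty":-0.002,"tz":0.03,"turn":0},{"tx":0.025,"ty":-0.002,"tz":0,"turn":0},{"tx":0.005,"ty":0,"tz":0,"turn":0}]' --fingers 0.0854

```text
time_s: 12.1
position: [0.5821, 0.1249, 0.1675]
orientation: [0.541, -0.459, 0.537, 0.457]
wrist_force: [0.5, -0.9, 0.2]
finger_gap: 0.0856
```

>>> move_arm --deltas '[{"tx":0,"ty":0,"tz":0,"turn":0},{"tx":0,"ty":0,"tz":0,"turn":0}]'

```text
time_s: 12.27
position: [0.5773, 0.1252, 0.1643]
orientation: [0.538, -0.458, 0.539, 0.458]
wrist_force: [0.8, 0.0, -0.2]
finger_gap: 0.0851
```

```bash
python3 - <<'E'
from h import *
s=snap('wrist','w8'); st=ctrl.state();print(st['position'])
u,v=map(int,proj(s,[.5004,.1296,.075])); print(u,v)
g=cv2.cvtColor(s['pixels'],cv2.COLOR_RGB2GRAY)
c=cv2.HoughCircles(cv2.medianBlur(g,3),cv2.HOUGH_GRADIENT,1.5,20,param1=80,param2=25,minRadius=32,maxRadius=55); print(c)
t=snap('top','t8')
E
```

```text
[0.57698875 0.12524246 0.16432192]
244 94
[[[410.25 227.25  52.4 ]
  [243.75  95.25  42.35]
  [432.75 230.25  54.05]
  [401.25 275.25  50.75]
  [278.25 212.25  54.05]
  [344.25  65.25  47.45]
  [195.75 116.25  54.05]
  [317.25 203.25  54.05]
  [335.25 126.75  44.15]
  [ 66.75  65.25  40.7 ]
  [302.25  69.75  34.25]
  [146.25 200.25  44.15]
  [137.25 114.75  40.7 ]
  [101.25  68.25  39.05]]]
```

View pics/w8.png

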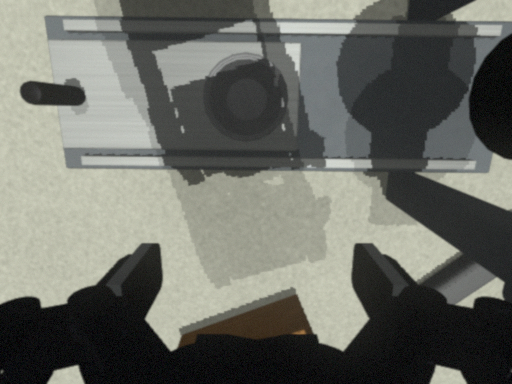

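>>> move_arm --deltas '[{"tx":0,"ty":-0.02,"tz":0.02,"turn":0},{"tx":-0.001,"ty":-0.04,"tz":0.01,"turn":0},{"tx":-0.002,"ty":-0.04,"tz":0,"turn":0},{"tx":-0.002,"ty":-0.04,"tz":0,"turn":0},{"tx":-0.002,"ty":-0.04,"tz":0,"turn":0},{"tx":-0.002,"ty":-0.04,"tz":0,"turn":0},{"tx":-0.002,"ty":-0.04,"tz":0,"turn":0},{"tx":-0.002,"ty":-0.04,"tz":0,"turn":0},{"tx":-0.002,"ty":-0.04,"tz":0,"turn":0},{"tx":-0.002,"ty":-0.04,"tz":0,"turn":0}]'

```text
time_s: 13.2
position: [0.5602, -0.2561, 0.195]
orientation: [0.539, -0.458, 0.539, 0.458]
wrist_force: [1.5, 1.4, -0.4]
finger_gap: 0.0854
```

>>> move_arm --deltas '[{"tx":0,"ty":-0.04,"tz":-0.02,"turn":0},{"tx":0,"ty":-0.02,"tz":-0.03,"turn":0},{"tx":0,"ty":0,"tz":-0.02,"turn":0},{"tx":0,"ty":0,"tz":0,"turn":0},{"tx":0,"ty":0,"tz":0,"turn":0},{"tx":0,"ty":0,"tz":0,"turn":0}]'

```text
time_s: 13.7
position: [0.5618, -0.3114, 0.1281]
orientation: [0.539, -0.459, 0.538, 0.458]
wrist_force: [0.2, -0.4, 1.0]
finger_gap: 0.0854
```

```bash
cat >> h.py <<'E'
def rim(p0,zr,w=75,n='wrist',pad=1.35):
    s=ctrl.snapshot(n); u,v=proj(s,[*p0,zr]); f=foc(s)
    d=np.linalg.norm(np.array(s['eye'])-[*p0,zr]); r=.03*f/d
    x0,y0=max(int(u-w),0),max(int(v-w),0)
    g=cv2.cvtColor(s['pixels'],cv2.COLOR_RGB2GRAY)[y0:int(v+w),x0:int(u+w)]
    c=cv2.HoughCircles(cv2.GaussianBlur(g,(5,5),1),cv2.HOUGH_GRADIENT,1,10,param1=70,param2=12,minRadius=int(r*.9),maxRadius=int(r*1.12))
    print('pred px',round(u),round(v),'r',round(r,1),'TCP',ctrl.state()['position'].round(4))
    for k in ([] if c is None else c[0][:4]):
        print('circ',(k[0]+x0).round(1),(k[1]+y0).round(1),k[2],'world',ray(s,k[0]+x0,k[1]+y0,zr).round(4))
    cv2.imwrite('pics/last.png',cv2.cvtColor(s['pixels'],cv2.COLOR_RGB2BGR))
E
python3 - <<'E'
from h import *
rim((.56,-.315),.04)
E
```

```text
pred px 251 199 r 39.8 TCP [ 0.562  -0.3115  0.1285]
circ 246.5 201.5 37.9 world [ 0.5617 -0.3187  0.04  ]
```

>>> move_arm --deltas '[{"tx":-0.002,"ty":-0.007,"tz":-0.02,"turn":0},{"tx":0,"ty":0,"tz":-0.04,"turn":0},{"tx":0,"ty":0,"tz":-0.03,"turn":0},{"tx":0,"ty":0,"tz":-0.018,"turn":0},{"tx":0,"ty":0,"tz":0,"turn":0},{"tx":0,"ty":0,"tz":0,"turn":0}]'

```text
time_s: 14.25
position: [0.5599, -0.3187, 0.0197]
orientation: [0.539, -0.458, 0.538, 0.458]
wrist_force: [0.3, 0.4, 0.9]
finger_gap: 0.0856
```

>>> move_arm --deltas '[{"tx":0,"ty":0,"tz":0,"turn":0},{"tx":0,"ty":0,"tz":0,"turn":0},{"tx":0,"ty":0,"tz":0,"turn":0},{"tx":0,"ty":0,"tz":0,"turn":0},{"tx":0,"ty":0,"tz":0,"turn":0}]' --fingers 0.04 --newtons 30

```text
time_s: 14.67
position: [0.5604, -0.3195, 0.0213]
orientation: [0.539, -0.459, 0.538, 0.457]
wrist_force: [-1.8, 2.1, 9.7]
finger_gap: 0.0586
```

>>> move_arm --deltas '[{"tx":0,"ty":0,"tz":0.02,"turn":0},{"tx":0,"ty":0,"tz":0.04,"turn":0},{"tx":0,"ty":0,"tz":0.04,"turn":0},{"tx":0,"ty":0,"tz":0.04,"turn":0},{"tx":0,"ty":0,"tz":0,"turn":0},{"tx":0,"ty":0,"tz":0,"turn":0},{"tx":0,"ty":0,"tz":0,"turn":0}]'

```text
time_s: 15.25
position: [0.5591, -0.3189, 0.1591]
orientation: [0.539, -0.458, 0.539, 0.458]
wrist_force: [0.4, 0.9, -0.7]
finger_gap: 0.0586
```

```bash
python3 - <<'E'
from h import *
p=ctrl.state()['position']; rim(p[:2],p[2]+.02,100); print(ctrl.state()['finger_gap'])
E
```

```text
pred px 255 271 r 68.5 TCP [ 0.5589 -0.3187  0.1581]
circ 256.5 270.5 68.4 world [ 0.559  -0.3184  0.1791]
circ 256.5 256.5 74.3 world [ 0.5525 -0.3173  0.1791]
circ 248.5 264.5 75.4 world [ 0.5556 -0.3212  0.1791]
circ 265.5 263.5 75.4 world [ 0.5563 -0.3141  0.1791]
0.058396301688671916
```

>>> move_arm --deltas '[{"tx":-0.005,"ty":0.02,"tz":0.012,"turn":0},{"tx":-0.005,"ty":0.037,"tz":0,"turn":0},{"tx":-0.005,"ty":0.037,"tz":0,"turn":0},{"tx":-0.005,"ty":0.037,"tz":0,"turn":0},{"tx":-0.005,"ty":0.037,"tz":0,"turn":0},{"tx":-0.005,"ty":0.037,"tz":0,"turn":0},{"tx":-0.005,"ty":0.037,"tz":0,"turn":0},{"tx":-0.005,"ty":0.037,"tz":0,"turn":0},{"tx":-0.005,"ty":0.037,"tz":0,"turn":0},{"tx":-0.005,"ty":0.037,"tz":0,"turn":0}]'

```text
time_s: 16.13
position: [0.5081, 0.0356, 0.1696]
orientation: [0.538, -0.457, 0.539, 0.458]
wrist_force: [1.3, -0.1, -0.3]
finger_gap: 0.0585
```

>>> move_arm --deltas '[{"tx":-0.005,"ty":0.037,"tz":0,"turn":0},{"tx":-0.004,"ty":0.037,"tz":0,"turn":0},{"tx":0,"ty":0.02,"tz":0,"turn":0},{"tx":0,"ty":0,"tz":0,"turn":0},{"tx":0,"ty":0,"tz":0,"turn":0},{"tx":0,"ty":0,"tz":0,"turn":0},{"tx":0,"ty":0,"tz":0,"turn":0}]'

```text
time_s: 16.72
position: [0.5002, 0.1271, 0.1702]
orientation: [0.539, -0.458, 0.539, 0.458]
wrist_force: [-1.0, -0.1, 0.1]
finger_gap: 0.0587
```

Descend 0.100 to about z = 0.070, ty +0.0025.

>>> move_arm --deltas '[{"tx":0,"ty":0.0025,"tz":-0.02,"turn":0},{"tx":0,"ty":0,"tz":-0.03,"turn":0},{"tx":0,"ty":0,"tz":-0.02,"turn":0},{"tx":0,"ty":0,"tz":-0.01,"turn":0},{"tx":0,"ty":0,"tz":-0.01,"turn":0},{"tx":0,"ty":0,"tz":-0.006,"turn":0},{"tx":0,"ty":0,"tz":-0.004,"turn":0},{"tx":0,"ty":0,"tz":0,"turn":0},{"tx":0,"ty":0,"tz":0,"turn":0}]'

```text
time_s: 17.47
position: [0.5007, 0.1305, 0.0712]
orientation: [0.539, -0.458, 0.538, 0.458]
wrist_force: [0.3, 0.7, -0.2]
finger_gap: 0.058
```

```bash
python3 - <<'E'
from h import *
st=ctrl.state(); print(st['position'],st['wrist_force'])
E
```

```text
[0.50070825 0.13047014 0.07124165] [ 0.29524981  0.69683705 -0.16500426]
```

>>> move_arm --deltas '[{"tx":0,"ty":0,"tz":-0.002,"turn":0},{"tx":0,"ty":0,"tz":-0.001,"turn":0},{"tx":0,"ty":0,"tz":0,"turn":0},{"tx":0,"ty":0,"tz":0,"turn":0}]'

```text
time_s: 17.8
position: [0.5014, 0.1305, 0.0695]
orientation: [0.54, -0.459, 0.538, 0.457]
wrist_force: [-2.7, -1.9, 15.3]
finger_gap: 0.0583
```

>>> move_arm --deltas '[{"tx":0,"ty":0,"tz":0,"turn":0},{"tx":0,"ty":0,"tz":0,"turn":0},{"tx":0,"ty":0,"tz":0,"turn":0},{"tx":0,"ty":0,"tz":0,"turn":0},{"tx":0,"ty":0,"tz":0.02,"turn":0},{"tx":0,"ty":0,"tz":0.03,"turn":0},{"tx":0.02,"ty":0,"tz":0.03,"turn":0},{"tx":0.03,"ty":-0.002,"tz":0.02,"turn":0},{"tx":0.025,"ty":-0.002,"tz":0,"turn":0},{"tx":0.005,"ty":0,"tz":0,"turn":0}]' --fingers 0.0854

```text
time_s: 18.63
position: [0.5838, 0.1262, 0.1692]
orientation: [0.54, -0.459, 0.538, 0.457]
wrist_force: [0.1, 0.7, -0.9]
finger_gap: 0.0854
```

>>> move_arm --deltas '[{"tx":0,"ty":0,"tz":0,"turn":0},{"tx":0,"ty":0,"tz":0,"turn":0},{"tx":0,"ty":0,"tz":0,"turn":0}]'

```text
time_s: 18.88
position: [0.579, 0.1265, 0.1669]
orientation: [0.538, -0.458, 0.539, 0.458]
wrist_force: [-0.2, -0.7, -0.8]
finger_gap: 0.0857
```

```bash
python3 - <<'E'
from h import *
rim((.5,.13),.088)
E
```

```text
pred px 242 90 r 43.0 TCP [0.5791 0.1266 0.1671]
circ 242.5 93.5 46.1 world [0.502  0.1301 0.088 ]
```

>>> move_arm --deltas '[{"tx":-0.005,"ty":-0.02,"tz":0.023,"turn":0},{"tx":-0.012,"ty":-0.038,"tz":0,"turn":0},{"tx":-0.012,"ty":-0.038,"tz":0,"turn":0},{"tx":-0.012,"ty":-0.038,"tz":0,"turn":0},{"tx":-0.012,"ty":-0.038,"tz":0,"turn":0},{"tx":-0.012,"ty":-0.038,"tz":0,"turn":0},{"tx":-0.012,"ty":-0.038,"tz":0,"turn":0},{"tx":-0.012,"ty":-0.038,"tz":0,"turn":0},{"tx":-0.012,"ty":-0.038,"tz":0,"turn":0},{"tx":-0.012,"ty":-0.038,"tz":0,"turn":0}]'

```text
time_s: 19.77
position: [0.4658, -0.2366, 0.1907]
orientation: [0.539, -0.458, 0.539, 0.458]
wrist_force: [0.4, -0.5, 0.5]
finger_gap: 0.0851
```

>>> move_arm --deltas '[{"tx":-0.012,"ty":-0.038,"tz":0,"turn":0},{"tx":-0.01,"ty":-0.03,"tz":0,"turn":0},{"tx":0,"ty":-0.009,"tz":0,"turn":0},{"tx":0,"ty":0,"tz":0,"turn":0},{"tx":0,"ty":0,"tz":0,"turn":0},{"tx":0,"ty":0,"tz":0,"turn":0}]'

```text
time_s: 20.27
position: [0.4455, -0.311, 0.1905]
orientation: [0.539, -0.458, 0.538, 0.459]
wrist_force: [-0.2, 0.1, 0.1]
finger_gap: 0.0855
```

```bash
python3 - <<'E'
from h import *
rim((.441,-.314),.04); print(ctrl.state()['joint_positions'])
E
```

```text
pred px 252 178 r 31.9 TCP [ 0.4456 -0.311   0.1906]
circ 250.5 177.5 31.9 world [ 0.4405 -0.3155  0.04  ]
[-6.95096554e-01  3.85407490e-01  1.71068340e+00  1.78404559e-04
  1.04596710e+00 -2.10591863e+00]
```

View pics/last.png

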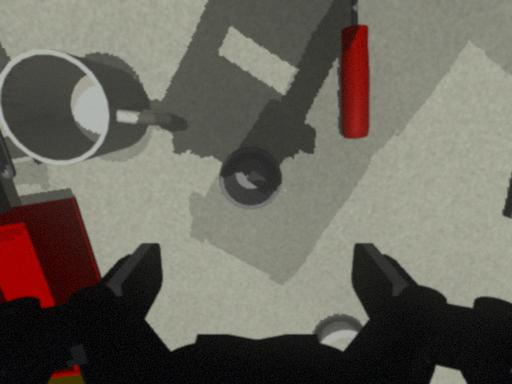

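>>> move_arm --deltas '[{"tx":0,"ty":0,"tz":0,"turn":-7},{"tx":0,"ty":0,"tz":0,"turn":-7},{"tx":0,"ty":0,"tz":0,"turn":-7},{"tx":0,"ty":0,"tz":0,"turn":-7},{"tx":0,"ty":0,"tz":0,"turn":-7},{"tx":0,"ty":0,"tz":0,"turn":-7},{"tx":0,"ty":0,"tz":0,"turn":-7},{"tx":0,"ty":0,"tz":0,"turn":-7}]'

```text
time_s: 20.98
position: [0.4458, -0.3111, 0.1907]
orientation: [0.691, -0.15, 0.691, 0.15]
wrist_force: [0.8, -1.1, -1.1]
finger_gap: 0.0853
```

>>> move_arm --deltas '[{"tx":0,"ty":0,"tz":0,"turn":-7},{"tx":0,"ty":0,"tz":0,"turn":-7},{"tx":0,"ty":0,"tz":0,"turn":-7},{"tx":0,"ty":0,"tz":0,"turn":-7},{"tx":0,"ty":0,"tz":0,"turn":-7},{"tx":0,"ty":0,"tz":0,"turn":-7},{"tx":0,"ty":0,"tz":0,"turn":-7},{"tx":0,"ty":0,"tz":0,"turn":-7},{"tx":0,"ty":0,"tz":0,"turn":0},{"tx":0,"ty":0,"tz":0,"turn":0}]'

```text
time_s: 21.82
position: [0.4456, -0.3116, 0.1907]
orientation: [0.681, 0.189, 0.681, -0.189]
wrist_force: [0.3, 0.4, -0.6]
finger_gap: 0.0854
```

```bash
python3 - <<'E'
from h import *
rim((.4405,-.3155),.04,60); print(rot(ctrl.state()).round(2))
t=ctrl.snapshot('top'); cv2.imwrite('pics/t9.png',cv2.cvtColor(t['pixels'],cv2.COLOR_RGB2BGR))
a=cv2.imread('pics/top0.png').astype(int); d=np.abs(t['pixels'][:,:,::-1].astype(int)-a).max(2)
for n,p,z in [('tape',(.662,-.241),.025),('jar',(.712,-.377),.075)]:
    u,v=map(int,proj(t,[*p,z])); print(n,d[v-12:v+13,u-12:u+13].mean().round(1))
E
```

```text
pred px 255 187 r 31.6 TCP [ 0.4456 -0.3118  0.1907]
circ 255.5 184.5 31.9 world [ 0.4422 -0.3134  0.04  ]
[[ 0.    0.51  0.86]
 [ 0.    0.86 -0.51]
 [-1.    0.   -0.  ]]
tape 24.7
jar 21.0
```

>>> move_arm --deltas '[{"tx":-0.004,"ty":-0.0027,"tz":-0.03,"turn":0},{"tx":0,"ty":0,"tz":-0.04,"turn":0},{"tx":0,"ty":0,"tz":-0.04,"turn":0},{"tx":0,"ty":0,"tz":-0.03,"turn":0},{"tx":0,"ty":0,"tz":-0.02,"turn":0},{"tx":0,"ty":0,"tz":-0.01,"turn":0},{"tx":0,"ty":0,"tz":0,"turn":0},{"tx":0,"ty":0,"tz":0,"turn":0}]'

```text
time_s: 22.58
position: [0.4417, -0.3154, 0.0213]
orientation: [0.681, 0.19, 0.681, -0.19]
wrist_force: [1.3, 0.0, 0.4]
finger_gap: 0.0855
```

>>> move_arm --deltas '[{"tx":0,"ty":0,"tz":0,"turn":0},{"tx":0,"ty":0,"tz":0,"turn":0},{"tx":0,"ty":0,"tz":0,"turn":0},{"tx":0,"ty":0,"tz":0,"turn":0},{"tx":0,"ty":0,"tz":0,"turn":0}]' --fingers 0.04 --newtons 30

```text
time_s: 23.0
position: [0.4421, -0.3158, 0.0224]
orientation: [0.682, 0.19, 0.68, -0.191]
wrist_force: [-0.7, 1.5, 9.2]
finger_gap: 0.0577
```

>>> move_arm --deltas '[{"tx":0,"ty":0,"tz":0.02,"turn":0},{"tx":0,"ty":0,"tz":0.04,"turn":0},{"tx":0,"ty":0,"tz":0.04,"turn":0},{"tx":0,"ty":0,"tz":0.04,"turn":0},{"tx":0,"ty":0,"tz":0.02,"turn":0},{"tx":0,"ty":0,"tz":0,"turn":7},{"tx":0,"ty":0,"tz":0,"turn":7},{"tx":0,"ty":0,"tz":0,"turn":7},{"tx":0,"ty":0,"tz":0,"turn":7},{"tx":0,"ty":0,"tz":0,"turn":7}]'

```text
time_s: 23.83
position: [0.4413, -0.3152, 0.1815]
orientation: [0.707, -0.026, 0.706, 0.025]
wrist_force: [-0.0, -1.2, -1.2]
finger_gap: 0.0576
```

>>> move_arm --deltas '[{"tx":0.004,"ty":0.03,"tz":0,"turn":7},{"tx":0.004,"ty":0.035,"tz":0,"turn":7},{"tx":0.004,"ty":0.035,"tz":0,"turn":7},{"tx":0.004,"ty":0.035,"tz":0,"turn":7},{"tx":0.004,"ty":0.035,"tz":0,"turn":7},{"tx":0.004,"ty":0.035,"tz":0,"turn":7},{"tx":0.004,"ty":0.035,"tz":0,"turn":7},{"tx":0.004,"ty":0.035,"tz":0,"turn":7},{"tx":0.004,"ty":0.035,"tz":0,"turn":7},{"tx":0.004,"ty":0.035,"tz":0,"turn":7}]'

```text
time_s: 24.67
position: [0.4812, 0.0315, 0.1816]
orientation: [0.565, -0.426, 0.564, 0.426]
wrist_force: [1.2, -0.4, -0.4]
finger_gap: 0.058
```

>>> move_arm --deltas '[{"tx":0.004,"ty":0.035,"tz":0,"turn":7},{"tx":0.004,"ty":0.03,"tz":0,"turn":0},{"tx":0.004,"ty":0.02,"tz":0,"turn":0},{"tx":0.004,"ty":0.01,"tz":0,"turn":0},{"tx":0,"ty":0,"tz":0,"turn":0},{"tx":0,"ty":0,"tz":0,"turn":0},{"tx":0,"ty":0,"tz":0,"turn":0}]'

```text
time_s: 25.25
position: [0.4972, 0.1238, 0.1808]
orientation: [0.539, -0.458, 0.539, 0.458]
wrist_force: [-0.1, -0.6, -1.6]
finger_gap: 0.0576
```

```bash
python3 - <<'E'
from h import *
st=ctrl.state(); p=st['position']; rim(p[:2],p[2]+.02,100); print(st['finger_gap'],rot(st).round(3))
E
```

```text
pred px 255 271 r 68.5 TCP [0.4972 0.1237 0.1808]
circ 256.5 261.5 66.5 world [0.4928 0.125  0.2008]
circ 256.5 251.5 73.1 world [0.4883 0.1257 0.2008]
circ 250.5 269.5 75.4 world [0.4961 0.1219 0.2008]
circ 264.5 269.5 69.9 world [0.4971 0.1277 0.2008]
0.05761995870740098 [[-0.    -0.987  0.162]
 [-0.     0.162  0.987]
 [-1.    -0.    -0.   ]]
```

>>> move_arm --deltas '[{"tx":0.006,"ty":0.006,"tz":-0.02,"turn":0},{"tx":0,"ty":0,"tz":-0.03,"turn":0},{"tx":0,"ty":0,"tz":-0.02,"turn":0},{"tx":0,"ty":0,"tz":-0.01,"turn":0},{"tx":0,"ty":0,"tz":-0.01,"turn":0},{"tx":0,"ty":0,"tz":-0.005,"turn":0},{"tx":0,"ty":0,"tz":-0.002,"turn":0},{"tx":0,"ty":0,"tz":0,"turn":0},{"tx":0,"ty":0,"tz":0,"turn":0}]'

```text
time_s: 26.05
position: [0.5038, 0.1308, 0.0844]
orientation: [0.539, -0.458, 0.538, 0.458]
wrist_force: [-0.0, -0.6, -1.0]
finger_gap: 0.0578
```

>>> move_arm --deltas '[{"tx":0,"ty":0,"tz":-0.001,"turn":0},{"tx":0,"ty":0,"tz":0,"turn":0},{"tx":0,"ty":0,"tz":0,"turn":0}]'

```text
time_s: 26.3
position: [0.5039, 0.1309, 0.0834]
orientation: [0.539, -0.458, 0.538, 0.458]
wrist_force: [-0.2, -0.2, 5.1]
finger_gap: 0.0575
```

Contact at 5 N; release and look.

>>> move_arm --deltas '[{"tx":0,"ty":0,"tz":0,"turn":0},{"tx":0,"ty":0,"tz":0,"turn":0},{"tx":0,"ty":0,"tz":0,"turn":0},{"tx":0,"ty":0,"tz":0,"turn":0},{"tx":0,"ty":0,"tz":0.02,"turn":0},{"tx":0,"ty":0,"tz":0.03,"turn":0},{"tx":0.02,"ty":0,"tz":0.03,"turn":0},{"tx":0.025,"ty":-0.02,"tz":0.03,"turn":0},{"tx":0.025,"ty":-0.03,"tz":0.02,"turn":0},{"tx":0.005,"ty":-0.03,"tz":0.02,"turn":0}]' --fingers 0.0854

```text
time_s: 27.13
position: [0.5781, 0.0526, 0.2317]
orientation: [0.539, -0.459, 0.538, 0.458]
wrist_force: [0.8, 0.2, -0.2]
finger_gap: 0.0851
```

>>> move_arm --deltas '[{"tx":0,"ty":0,"tz":0,"turn":0},{"tx":0,"ty":0,"tz":0,"turn":0},{"tx":0,"ty":0,"tz":0,"turn":0}]'

```text
time_s: 27.38
position: [0.5752, 0.0536, 0.2294]
orientation: [0.539, -0.458, 0.539, 0.458]
wrist_force: [-0.3, 0.5, 0.5]
finger_gap: 0.0853
```

```bash
python3 - <<'E'
from h import *
rim((.501,.13),.101,70)
t=snap('scene'); a=cv2.imread('pics/last.png')
b=t['pixels'][140:290,110:400,::-1]
B=cv2.resize(b,(512,265),interpolation=cv2.INTER_CUBIC)
cv2.imwrite('pics/c10.png',np.vstack([a[:330],B]))
print(proj(ctrl.snapshot('wrist'),[.476,-.0146,.082]))
E
```

```text
pred px 335 85 r 34.3 TCP [0.575  0.054  0.2291]
circ 337.5 83.5 35.2 world [0.5005 0.1323 0.101 ]
circ 323.5 88.5 33.0 world [0.5025 0.1208 0.101 ]
(np.float64(159.05147605021727), np.float64(84.88697969324653))
```

View pics/c10.png

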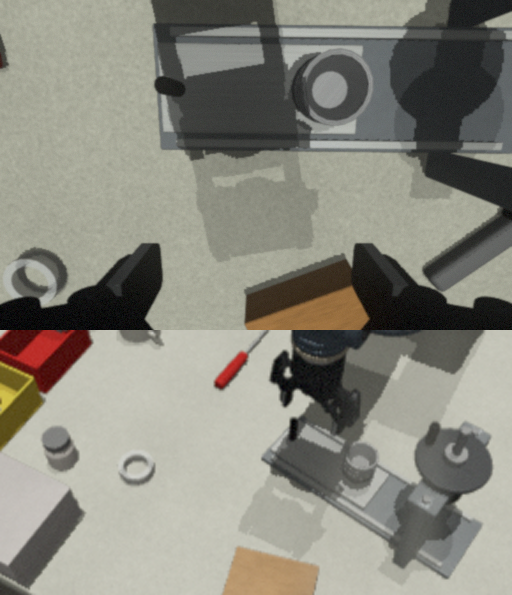

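>>> move_arm --deltas '[{"tx":-0.033,"ty":-0.023,"tz":0,"turn":0},{"tx":-0.033,"ty":-0.023,"tz":0,"turn":0},{"tx":-0.033,"ty":-0.0226,"tz":0,"turn":0},{"tx":0,"ty":0,"tz":-0.03,"turn":0},{"tx":0,"ty":0,"tz":-0.04,"turn":0},{"tx":0,"ty":0,"tz":-0.04,"turn":0},{"tx":0,"ty":0,"tz":-0.04,"turn":0},{"tx":0,"ty":0,"tz":-0.032,"turn":0},{"tx":0,"ty":0,"tz":0,"turn":0},{"tx":0,"ty":0,"tz":0,"turn":0}]' --fingers 0.06

```text
time_s: 28.37
position: [0.4759, -0.0147, 0.0475]
orientation: [0.538, -0.457, 0.539, 0.459]
wrist_force: [-0.0, -1.1, 0.3]
finger_gap: 0.0599
```

>>> move_arm --deltas '[{"tx":0,"ty":0,"tz":0,"turn":0},{"tx":0,"ty":0,"tz":0,"turn":0},{"tx":0,"ty":0,"tz":0,"turn":0},{"tx":0,"ty":0,"tz":0,"turn":0},{"tx":0,"ty":0,"tz":0,"turn":0},{"tx":0,"ty":0,"tz":0,"turn":0}]' --fingers 0.01 --newtons 60

```text
time_s: 28.87
position: [0.4777, -0.0152, 0.0498]
orientation: [0.539, -0.459, 0.538, 0.457]
wrist_force: [-2.5, 1.7, 11.8]
finger_gap: 0.0143
```

>>> move_arm --deltas '[{"tx":0.001,"ty":0.005,"tz":0,"turn":0},{"tx":0.0016,"ty":0.01,"tz":0,"turn":0},{"tx":0.0016,"ty":0.01,"tz":0,"turn":0},{"tx":0.0016,"ty":0.01,"tz":0,"turn":0},{"tx":0.0016,"ty":0.01,"tz":0,"turn":0},{"tx":0.0016,"ty":0.01,"tz":0,"turn":0},{"tx":0.0016,"ty":0.01,"tz":0,"turn":0},{"tx":0.0016,"ty":0.01,"tz":0,"turn":0},{"tx":0.0016,"ty":0.01,"tz":0,"turn":0},{"tx":0.0016,"ty":0.01,"tz":0,"turn":0}]'

```text
time_s: 29.7
position: [0.4944, 0.0798, 0.0499]
orientation: [0.54, -0.459, 0.537, 0.457]
wrist_force: [6.2, -5.5, 3.1]
finger_gap: 0.014
```

>>> move_arm --deltas '[{"tx":0.0016,"ty":0.01,"tz":0,"turn":0},{"tx":0.0016,"ty":0.01,"tz":0,"turn":0},{"tx":0.0016,"ty":0.01,"tz":0,"turn":0},{"tx":0.0016,"ty":0.01,"tz":0,"turn":0},{"tx":0.001,"ty":0.005,"tz":0,"turn":0},{"tx":0,"ty":0,"tz":0,"turn":0},{"tx":0,"ty":0,"tz":0,"turn":0}]'

```text
time_s: 30.28
position: [0.5023, 0.1253, 0.0499]
orientation: [0.541, -0.459, 0.537, 0.457]
wrist_force: [7.9, 0.8, 0.7]
finger_gap: 0.0143
```

>>> move_arm --deltas '[{"tx":0.0005,"ty":0.003,"tz":0,"turn":0},{"tx":0.0005,"ty":0.003,"tz":0,"turn":0},{"tx":0,"ty":0.002,"tz":0,"turn":0},{"tx":0,"ty":0,"tz":0,"turn":0},{"tx":0,"ty":0,"tz":0,"turn":0}]'

```text
time_s: 30.7
position: [0.5036, 0.1326, 0.0499]
orientation: [0.541, -0.46, 0.537, 0.456]
wrist_force: [10.8, -3.4, 0.4]
finger_gap: 0.0143
```

>>> move_arm --deltas '[{"tx":0,"ty":0.002,"tz":0,"turn":0},{"tx":0,"ty":0,"tz":0,"turn":0},{"tx":0,"ty":0,"tz":0,"turn":0}]'

```text
time_s: 30.95
position: [0.5036, 0.1327, 0.05]
orientation: [0.54, -0.46, 0.537, 0.456]
wrist_force: [9.8, -20.3, 1.2]
finger_gap: 0.0144
```

>>> move_arm --deltas '[{"tx":0,"ty":-0.002,"tz":0,"turn":0},{"tx":0,"ty":0,"tz":0,"turn":0},{"tx":0,"ty":0,"tz":0,"turn":0},{"tx":0,"ty":0,"tz":0.02,"turn":0},{"tx":0,"ty":0,"tz":0.04,"turn":0},{"tx":0,"ty":0,"tz":0.04,"turn":0},{"tx":0,"ty":0,"tz":0.04,"turn":0},{"tx":0,"ty":0,"tz":0.04,"turn":0},{"tx":0,"ty":0,"tz":0.04,"turn":0},{"tx":0,"ty":0,"tz":0.04,"turn":0}]' --fingers 0.06

```text
time_s: 31.78
position: [0.4998, 0.1329, 0.3106]
orientation: [0.539, -0.458, 0.538, 0.458]
wrist_force: [1.1, 0.2, -0.2]
finger_gap: 0.0601
```

>>> move_arm --deltas '[{"tx":0,"ty":0,"tz":0.03,"turn":0},{"tx":0.03,"ty":0.02,"tz":0.01,"turn":0},{"tx":0.03,"ty":0.03,"tz":0,"turn":0},{"tx":0.02,"ty":0.02,"tz":0,"turn":0},{"tx":0,"ty":0,"tz":0,"turn":0},{"tx":0,"ty":0,"tz":0,"turn":0},{"tx":0,"ty":0,"tz":0,"turn":0}]'

```text
time_s: 32.37
position: [0.5794, 0.2021, 0.348]
orientation: [0.538, -0.458, 0.539, 0.458]
wrist_force: [0.3, -1.1, -1.4]
finger_gap: 0.0601
```

```bash
python3 - <<'E'
from h import *
s=snap('wrist','w11'); print(ctrl.state()['position'])
ax=[.5239,.2788]
for p in [(*ax,.223),(*ax,.29),(.516,.2345,.268),(.516,.2345,.223)]: print(proj(s,p))
E
```

```text
[0.57939124 0.20176858 0.34831452]
(np.float64(338.4664816069039), np.float64(108.12098102169968))
(np.float64(365.80454406078707), np.float64(107.9408216588949))
(np.float64(288.28498553296566), np.float64(106.95669449651446))
(np.float64(282.9896419591978), np.float64(107.24377012090721))
```

View pics/w11.png

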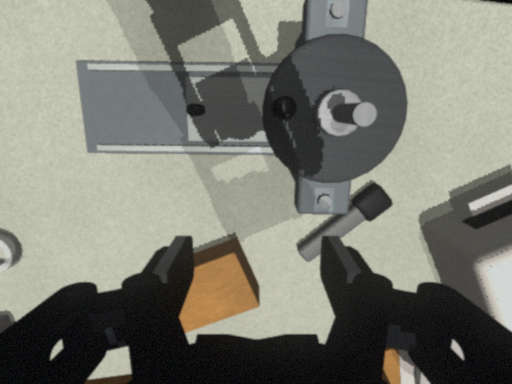

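>>> move_arm --deltas '[{"tx":-0.02,"ty":0.01,"tz":0,"turn":7},{"tx":-0.02,"ty":0.01,"tz":0,"turn":7},{"tx":-0.02,"ty":0.01,"tz":0,"turn":7},{"tx":-0.0034,"ty":0.0007,"tz":0,"turn":7},{"tx":0,"ty":0,"tz":0,"turn":7},{"tx":0,"ty":0,"tz":0,"turn":7},{"tx":0,"ty":0,"tz":0,"turn":7},{"tx":0,"ty":0,"tz":0,"turn":7},{"tx":0,"ty":0,"tz":0,"turn":7},{"tx":0,"ty":0,"tz":0,"turn":7}]' --fingers 0.05

```text
time_s: 33.25
position: [0.516, 0.2321, 0.3487]
orientation: [-0.177, 0.685, -0.177, -0.684]
wrist_force: [-0.2, 0.5, -0.4]
finger_gap: 0.0501
```

>>> move_arm --deltas '[{"tx":0,"ty":0,"tz":0,"turn":7},{"tx":0,"ty":0,"tz":0,"turn":7},{"tx":0,"ty":0,"tz":0,"turn":7},{"tx":0,"ty":0,"tz":0,"turn":7},{"tx":0,"ty":0,"tz":0,"turn":0},{"tx":0,"ty":0,"tz":0,"turn":0},{"tx":0,"ty":0,"tz":0,"turn":0}]'

```text
time_s: 33.83
position: [0.5164, 0.2325, 0.3485]
orientation: [-0.009, 0.707, -0.009, -0.707]
wrist_force: [-0.1, 0.3, 0.2]
finger_gap: 0.0503
```

```bash
python3 - <<'E'
from h import *
st=ctrl.state(); print(st['position'],st['joint_positions'],rot(st).round(3))
s=snap('wrist','w12')
for p in [(.5236,.2765,.223),(.516,.2325,.268),(.516,.2325,.223)]: print(proj(s,p))
E
```

```text
[0.5163938  0.23247855 0.34845007] [ 3.40822316e-01  2.89700699e-01  1.44677065e+00 -1.73378910e-05
  1.40473706e+00 -2.77426371e+00] [[ 0.    -0.027 -1.   ]
 [ 0.    -1.     0.027]
 [-1.    -0.    -0.   ]]
(np.float64(249.16845376184273), np.float64(234.17025271883153))
(np.float64(256.26593367886267), np.float64(201.3238059173744))
(np.float64(256.27994521401223), np.float64(186.62086960870437))
```

View pics/w12.png

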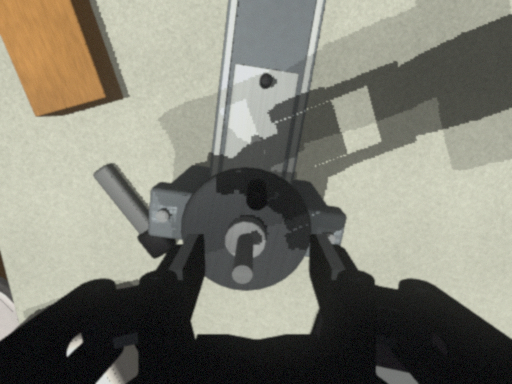

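>>> move_arm --deltas '[{"tx":-0.0004,"ty":0,"tz":-0.03,"turn":0},{"tx":0,"ty":0,"tz":-0.03,"turn":0},{"tx":0,"ty":0,"tz":-0.03,"turn":0},{"tx":0,"ty":0,"tz":-0.022,"turn":0},{"tx":0,"ty":0,"tz":0,"turn":0},{"tx":0,"ty":0,"tz":0,"turn":0}]'

```text
time_s: 34.38
position: [0.516, 0.2328, 0.2361]
orientation: [0.008, -0.707, 0.008, 0.708]
wrist_force: [0.9, 0.1, 1.1]
finger_gap: 0.0499
```

>>> move_arm --deltas '[{"tx":0,"ty":0,"tz":0,"turn":0},{"tx":0,"ty":0,"tz":0,"turn":0},{"tx":0,"ty":0,"tz":0,"turn":0},{"tx":0,"ty":0,"tz":0,"turn":0},{"tx":0,"ty":0,"tz":0,"turn":0},{"tx":0,"ty":0,"tz":0,"turn":0}]' --fingers 0.01 --newtons 40

```text
time_s: 34.88
position: [0.5167, 0.2331, 0.2378]
orientation: [-0.008, 0.708, -0.008, -0.706]
wrist_force: [-2.0, -0.1, 6.4]
finger_gap: 0.0152
```

```bash
cat > circ.py <<'E'
import numpy as np,sys
a0,n,step,r=[float(x) for x in sys.argv[1:5]]
a=np.radians(a0-step*np.arange(n+1)); p=r*np.c_[np.cos(a),np.sin(a)]*1000
p=np.round(p,1); d=np.diff(p,axis=0)
for i,k in enumerate(d): print(i+1,k.round(1), end='\n' if i%5==4 else '  ')
E
python3 - <<'E'
from h import *
st=ctrl.state(); print(st['position'],st['joint_positions'].round(3),st['wrist_force'],st['finger_gap'])
E
python3 circ.py -99.5 52 7 0.0448
```

```text
[0.51673008 0.2330597  0.23783769] [ 0.342  0.374  1.602  0.     1.164 -2.778] [-1.98265193 -0.0796452   6.40455549] 0.015158406064835461
1 [-5.3  1.2]  2 [-5.2  1.9]  3 [-4.8  2.5]  4 [-4.6  3.1]  5 [-4.1  3.5]
6 [-3.7  4.1]  7 [-3.1  4.5]  8 [-2.6  4.8]  9 [-1.9  5.1]  10 [-1.3  5.3]
11 [-0.7  5.5]  12 [0.  5.4]  13 [0.7 5.5]  14 [1.3 5.3]  15 [1.9 5.1]
16 [2.6 4.8]  17 [3.1 4.5]  18 [3.7 4.1]  19 [4.1 3.5]  20 [4.6 3.1]
21 [4.8 2.5]  22 [5.2 1.9]  23 [5.3 1.2]  24 [5.4 0.6]  25 [ 5.5 -0.1]
26 [ 5.4 -0.8]  27 [ 5.3 -1.4]  28 [ 5.1 -2.1]  29 [ 4.8 -2.6]  30 [ 4.4 -3.2]
31 [ 4.  -3.8]  32 [ 3.5 -4.2]  33 [ 3.  -4.5]  34 [ 2.4 -5. ]  35 [ 1.8 -5.1]
36 [ 1.1 -5.4]  37 [ 0.5 -5.4]  38 [-0.2 -5.5]  39 [-0.9 -5.4]  40 [-1.5 -5.3]
41 [-2.1 -5. ]  42 [-2.7 -4.7]  43 [-3.3 -4.4]  44 [-3.8 -3.9]  45 [-4.3 -3.5]
46 [-4.6 -2.9]  47 [-5.  -2.3]  48 [-5.2 -1.7]  49 [-5.4 -1. ]  50 [-5.4 -0.4]
51 [-5.5  0.3]  52 [-5.4  0.9]
```

>>> move_arm --deltas '[{"tx":-0.0053,"ty":0.0012,"tz":0,"turn":-7},{"tx":-0.0052,"ty":0.0019,"tz":0,"turn":-7},{"tx":-0.0048,"ty":0.0025,"tz":0,"turn":-7},{"tx":-0.0046,"ty":0.0031,"tz":0,"turn":-7},{"tx":-0.0041,"ty":0.0035,"tz":0,"turn":-7},{"tx":0,"ty":0,"tz":0,"turn":0},{"tx":0,"ty":0,"tz":0,"turn":0}]'

```text
time_s: 35.47
position: [0.4942, 0.2472, 0.2379]
orientation: [-0.223, 0.674, -0.218, -0.67]
wrist_force: [9.8, 12.9, -2.2]
finger_gap: 0.0147
```

>>> move_arm --deltas '[{"tx":-0.0037,"ty":0.0041,"tz":0,"turn":-7},{"tx":-0.0031,"ty":0.0045,"tz":0,"turn":-7},{"tx":-0.0026,"ty":0.0048,"tz":0,"turn":-7},{"tx":-0.0019,"ty":0.0051,"tz":0,"turn":-7},{"tx":-0.0013,"ty":0.0053,"tz":0,"turn":-7},{"tx":0,"ty":0,"tz":0,"turn":0},{"tx":0,"ty":0,"tz":0,"turn":0}]'

```text
time_s: 36.05
position: [0.4838, 0.2698, 0.238]
orientation: [-0.416, 0.577, -0.409, -0.572]
wrist_force: [23.4, 4.3, -7.4]
finger_gap: 0.0148
```

>>> move_arm --deltas '[{"tx":0.0028,"ty":0.0055,"tz":0,"turn":-7},{"tx":0,"ty":0.0054,"tz":0,"turn":-7},{"tx":0.0007,"ty":0.0055,"tz":0,"turn":-7},{"tx":0.0013,"ty":0.0053,"tz":0,"turn":-7},{"tx":0.0019,"ty":0.0051,"tz":0,"turn":-7},{"tx":0.0026,"ty":0.0048,"tz":0,"turn":-7},{"tx":0.0031,"ty":0.0045,"tz":0,"turn":-7},{"tx":0.0037,"ty":0.0041,"tz":0,"turn":-7},{"tx":0,"ty":0,"tz":0,"turn":0},{"tx":0,"ty":0,"tz":0,"turn":0}]'

```text
time_s: 36.88
position: [0.498, 0.3084, 0.2379]
orientation: [0.636, -0.315, 0.632, 0.313]
wrist_force: [9.6, -6.3, 2.9]
finger_gap: 0.0146
```

```bash
python3 - <<'E'
from h import *
st=ctrl.state(); print(st['position'],st['joint_positions'].round(3),st['wrist_force'],st['ft_torque'])
P=np.array([[.5167,.2331],[.4942,.2472],[.4838,.2698],st['position'][:2]])
from scipy.optimize import least_squares
print(least_squares(lambda c: np.hypot(*(P-c).T)-.045,[.525,.277]).x)
E
```

```text
[0.49803824 0.30840513 0.23791452] [ 0.476  0.407  1.552 -0.003  1.178 -0.441] [ 9.63017423 -6.26005179  2.94026023] [-1.05694653 -1.40526317 -0.07630975]
[0.52873994 0.27607028]
```

```bash
python3 circ.py 134.8 25 7 0.045
```

```text
1 [4.1 3.7]  2 [4.6 3.1]  3 [4.8 2.5]  4 [5.2 1.9]  5 [5.3 1.2]
6 [5.5 0.6]  7 [5.5 0. ]  8 [ 5.4 -0.8]  9 [ 5.4 -1.4]  10 [ 5.1 -2. ]
11 [ 4.8 -2.6]  12 [ 4.4 -3.2]  13 [ 4.1 -3.8]  14 [ 3.5 -4.1]  15 [ 3.  -4.6]
16 [ 2.5 -5. ]  17 [ 1.8 -5.1]  18 [ 1.2 -5.4]  19 [ 0.5 -5.5]  20 [-0.2 -5.5]
21 [-0.8 -5.4]  22 [-1.5 -5.3]  23 [-2.1 -5.1]  24 [-2.7 -4.7]  25 [-3.3 -4.4]
```

>>> move_arm --deltas '[{"tx":0.0048,"ty":0.0029,"tz":0,"turn":-7},{"tx":0.0046,"ty":0.0031,"tz":0,"turn":-7},{"tx":0.0048,"ty":0.0025,"tz":0,"turn":-7},{"tx":0.0052,"ty":0.0019,"tz":0,"turn":-7},{"tx":0.0053,"ty":0.0012,"tz":0,"turn":-7},{"tx":0.0055,"ty":0.0006,"tz":0,"turn":-7},{"tx":0.0055,"ty":0,"tz":0,"turn":-7},{"tx":0.0054,"ty":-0.0008,"tz":0,"turn":-7},{"tx":0.0054,"ty":-0.0014,"tz":0,"turn":-7},{"tx":0.0051,"ty":-0.002,"tz":0,"turn":-7}]'

```text
time_s: 37.72
position: [0.5476, 0.3151, 0.2378]
orientation: [0.699, 0.107, 0.699, -0.11]
wrist_force: [-8.2, -15.9, 10.6]
finger_gap: 0.0147
```

>>> move_arm --deltas '[{"tx":0.0048,"ty":-0.0026,"tz":0,"turn":-7},{"tx":0.0044,"ty":-0.0032,"tz":0,"turn":-7},{"tx":0,"ty":0,"tz":0,"turn":0},{"tx":0,"ty":0,"tz":0,"turn":0}]'

```text
time_s: 38.05
position: [0.5568, 0.3089, 0.2379]
orientation: [0.681, 0.19, 0.68, -0.192]
wrist_force: [-5.2, -15.7, 9.9]
finger_gap: 0.0148
```

```bash
python3 - <<'E'
from h import *
st=ctrl.state(); print(st['position'],st['joint_positions'].round(3),st['wrist_force'],st['ft_torque'])
P=np.array([[.5167,.2331],[.4942,.2472],[.4838,.2698],[.498,.3084],st['position'][:2]])
from scipy.optimize import least_squares
r=least_squares(lambda c: np.hypot(*(P-c).T)-.045,[.525,.277]); print(r.x,r.fun); d=P-r.x; print(np.degrees(np.arctan2(d[:,1],d[:,0])))
E
```

```text
[0.55679987 0.30887269 0.23786184] [ 0.435  0.504  1.402 -0.004  1.237  0.983] [ -5.24971774 -15.69057938   9.88522573] [-2.40031796  0.8795079   0.05644835]
[0.52841562 0.27562647] [-8.89267029e-04 -5.16595554e-04 -5.53760975e-06 -2.87426802e-04
 -1.28528626e-03]
[-105.40235567 -140.28006549 -172.55969738  132.86299936   49.51067104]
```

>>> move_arm --deltas '[{"tx":0.0041,"ty":-0.0053,"tz":0,"turn":-7},{"tx":0.0035,"ty":-0.0041,"tz":0,"turn":-7},{"tx":0.003,"ty":-0.0046,"tz":0,"turn":-7},{"tx":0.0025,"ty":-0.005,"tz":0,"turn":-7},{"tx":0.0018,"ty":-0.0051,"tz":0,"turn":-7},{"tx":0.0012,"ty":-0.0054,"tz":0,"turn":-7},{"tx":0.0005,"ty":-0.0055,"tz":0,"turn":-7},{"tx":-0.0002,"ty":-0.0055,"tz":0,"turn":-7},{"tx":-0.0008,"ty":-0.0054,"tz":0,"turn":-7},{"tx":-0.0015,"ty":-0.0053,"tz":0,"turn":-7}]'

```text
time_s: 38.88
position: [0.5693, 0.2603, 0.2378]
orientation: [-0.446, -0.547, -0.448, 0.548]
wrist_force: [-14.4, 1.8, 10.8]
finger_gap: 0.0146
```

>>> move_arm --deltas '[{"tx":-0.0021,"ty":-0.0051,"tz":0,"turn":-7},{"tx":-0.0027,"ty":-0.0047,"tz":0,"turn":-7},{"tx":0,"ty":0,"tz":0,"turn":0},{"tx":0,"ty":0,"tz":0,"turn":0}]'

```text
time_s: 39.22
position: [0.5641, 0.2505, 0.2378]
orientation: [-0.378, -0.597, -0.379, 0.598]
wrist_force: [-14.4, -2.9, 11.1]
finger_gap: 0.0146
```

```bash
cat > fit.py <<'E'
from h import *
from scipy.optimize import least_squares
st=ctrl.state(); p=st['position']; print(p,'j6',st['joint_positions'][5].round(3),'F',st['wrist_force'].round(1))
P=np.array([[.5167,.2331],[.4942,.2472],[.4838,.2698],[.498,.3084],[.5568,.3089],p[:2]])
r=least_squares(lambda c: np.hypot(*(P-c).T)-.045,[.525,.277]); print(r.x.round(4),r.fun.round(4)); d=p[:2]-r.x; a=np.arctan2(d[1],d[0]); print(np.degrees(a))
F=st['wrist_force']; print('radial',F[0]*np.cos(a)+F[1]*np.sin(a),'resist tangential',-(F[0]*np.sin(a)-F[1]*np.cos(a)))
E
python3 fit.py
```

```text
[0.56413854 0.25046842 0.23782752] j6 2.354 F [-14.4  -2.9  11.1]
[0.528 0.276] [-0.0007 -0.0006 -0.0003 -0.0008 -0.0013 -0.0008]
-35.22667283231975
radial -10.137706643259092 resist tangential -10.660405790228474
```

>>> move_arm --deltas '[{"tx":-0.0037,"ty":-0.0041,"tz":0,"turn":-7},{"tx":-0.0038,"ty":-0.0039,"tz":0,"turn":-7},{"tx":-0.0043,"ty":-0.0034,"tz":0,"turn":-7},{"tx":0,"ty":0,"tz":0,"turn":0},{"tx":0,"ty":0,"tz":0,"turn":0}]'

```text
time_s: 39.63
position: [0.5528, 0.2391, 0.2378]
orientation: [-0.263, -0.656, -0.264, 0.657]
wrist_force: [-12.3, -0.8, 10.6]
finger_gap: 0.0147
```

```bash
python3 fit.py
```

```text
[0.55282202 0.23911382 0.23783308] j6 2.709 F [-12.3  -0.8  10.6]
[0.5282 0.276 ] [-0.0006 -0.0005 -0.0002 -0.0007 -0.0013 -0.0007]
-56.194518531566345
radial -6.21437163384836 resist tangential -10.675019097349859
```

>>> move_arm --deltas '[{"tx":0,"ty":0,"tz":0,"turn":0},{"tx":0,"ty":0,"tz":0,"turn":0},{"tx":0,"ty":0,"tz":0,"turn":0},{"tx":0,"ty":0,"tz":0.02,"turn":0},{"tx":0,"ty":0,"tz":0.03,"turn":0},{"tx":0,"ty":0,"tz":0.03,"turn":0},{"tx":0,"ty":0,"tz":0,"turn":7},{"tx":0,"ty":0,"tz":0,"turn":7},{"tx":0,"ty":0,"tz":0,"turn":7},{"tx":0,"ty":0,"tz":0,"turn":7}]' --fingers 0.03

```text
time_s: 40.47
position: [0.5542, 0.2388, 0.3164]
orientation: [0.416, 0.572, 0.416, -0.572]
wrist_force: [-0.0, 0.5, 0.2]
finger_gap: 0.03
```

>>> move_arm --deltas '[{"tx":0,"ty":0,"tz":0,"turn":7},{"tx":0,"ty":0,"tz":0,"turn":7},{"tx":0,"ty":0,"tz":0,"turn":7},{"tx":0,"ty":0,"tz":0,"turn":7},{"tx":0,"ty":0,"tz":0,"turn":7},{"tx":0,"ty":0,"tz":0,"turn":7},{"tx":0,"ty":0,"tz":0,"turn":7},{"tx":0,"ty":0,"tz":0,"turn":7},{"tx":0,"ty":0,"tz":0,"turn":7},{"tx":0,"ty":0,"tz":0,"turn":7}]'

```text
time_s: 41.3
position: [0.5542, 0.2388, 0.3162]
orientation: [0.669, 0.23, 0.669, -0.23]
wrist_force: [-0.2, -0.3, -0.2]
finger_gap: 0.0303
```

>>> move_arm --deltas '[{"tx":0,"ty":0,"tz":0,"turn":7},{"tx":0,"ty":0,"tz":0,"turn":7},{"tx":0,"ty":0,"tz":0,"turn":7},{"tx":0,"ty":0,"tz":0,"turn":7},{"tx":0,"ty":0,"tz":0,"turn":7},{"tx":0,"ty":0,"tz":0,"turn":7},{"tx":0,"ty":0,"tz":0,"turn":7},{"tx":0,"ty":0,"tz":0,"turn":7},{"tx":0,"ty":0,"tz":0,"turn":7},{"tx":0,"ty":0,"tz":0,"turn":7}]'

```text
time_s: 42.13
position: [0.5542, 0.2388, 0.3163]
orientation: [0.68, -0.195, 0.679, 0.195]
wrist_force: [0.3, -0.4, -0.7]
finger_gap: 0.0303
```

>>> move_arm --deltas '[{"tx":0,"ty":0,"tz":0,"turn":7},{"tx":0,"ty":0,"tz":0,"turn":7},{"tx":0,"ty":0,"tz":0,"turn":7},{"tx":0,"ty":0,"tz":0,"turn":7},{"tx":0,"ty":0,"tz":0,"turn":7},{"tx":0,"ty":0,"tz":0,"turn":7},{"tx":0,"ty":0,"tz":0,"turn":7},{"tx":0,"ty":0,"tz":0,"turn":7},{"tx":0,"ty":0,"tz":0,"turn":7},{"tx":0,"ty":0,"tz":0,"turn":0}]'

```text
time_s: 42.97
position: [0.5542, 0.2388, 0.3162]
orientation: [-0.478, 0.522, -0.477, -0.521]
wrist_force: [-0.1, -0.7, 0.2]
finger_gap: 0.0298
```

```bash
python3 fit.py; python3 - <<'E'
from h import *
s=snap('wrist','w13'); print(rot(ctrl.state()).round(3)[:2,2])
u,v=proj(s,[.5532,.2386,.268]); u2,v2=proj(s,[.5532,.2386,.223]); print(u,v,u2,v2)
g=cv2.cvtColor(s['pixels'],cv2.COLOR_RGB2GRAY); 
# dark blob nearest predicted post top
m=(g<22).astype(np.uint8); n,l,stt,c=cv2.connectedComponentsWithStats(m)
for i in range(1,n):
    if 60<stt[i,4]<6000: print(stt[i],c[i].round(1))
E
```

```text
[0.55419582 0.23882058 0.31623315] j6 -1.329 F [-0.1 -0.7  0.2]
[0.5284 0.2756] [-0.0009 -0.0005 -0.     -0.0003 -0.0013 -0.    ]
-54.99619481600419
radial 0.5024845833224632 resist tangential -0.4404777536156458
[-0.08   0.997]
255.32986171785868 216.0360395268847 255.56812427418356 196.88540078335808
[464   0  21  34  89] [474.7  13.4]
[404 309  21   9  61] [414.5 313.4]
```

>>> move_arm --deltas '[{"tx":-0.001,"ty":0,"tz":-0.03,"turn":0},{"tx":0,"ty":0,"tz":-0.02,"turn":0},{"tx":0,"ty":0,"tz":-0.015,"turn":0},{"tx":0,"ty":0,"tz":-0.013,"turn":0},{"tx":0,"ty":0,"tz":0,"turn":0},{"tx":0,"ty":0,"tz":0,"turn":0}]'

```text
time_s: 43.52
position: [0.553, 0.2388, 0.2381]
orientation: [0.479, -0.519, 0.48, 0.52]
wrist_force: [1.2, -0.5, 0.5]
finger_gap: 0.03
```

>>> move_arm --deltas '[{"tx":0,"ty":0,"tz":0,"turn":0},{"tx":0,"ty":0,"tz":0,"turn":0},{"tx":0,"ty":0,"tz":0,"turn":0},{"tx":0,"ty":0,"tz":0,"turn":0},{"tx":0,"ty":0,"tz":0,"turn":0}]' --fingers 0.01 --newtons 50

```text
time_s: 43.93
position: [0.5537, 0.2387, 0.2394]
orientation: [-0.48, 0.521, -0.478, -0.52]
wrist_force: [-0.4, -4.2, 6.2]
finger_gap: 0.0149
```

```bash
python3 fit.py; python3 circ.py -56 34 7 .0448
```

```text
[0.55367723 0.2386899  0.2394178 ] j6 -1.323 F [-0.4 -4.2  6.2]
[0.5284 0.2757] [-0.0008 -0.0005 -0.0001 -0.0004 -0.0013 -0.0002]
-55.62731291227041
radial 3.2048573640622853 resist tangential -2.6984761773154817
1 [-4.8 -2.8]  2 [-5.  -2.2]  3 [-5.2 -1.6]  4 [-5.4 -0.9]  5 [-5.5 -0.2]
6 [-5.4  0.4]  7 [-5.4  1.1]  8 [-5.2  1.8]  9 [-4.9  2.3]  10 [-4.6  3. ]
11 [-4.3  3.4]  12 [-3.7  4. ]  13 [-3.3  4.4]  14 [-2.7  4.8]  15 [-2.1  5. ]
16 [-1.4  5.3]  17 [-0.8  5.4]  18 [-0.2  5.5]  19 [0.6 5.4]  20 [1.1 5.3]
21 [1.9 5.2]  22 [2.4 4.9]  23 [3.  4.6]  24 [3.6 4.1]  25 [4.  3.7]
26 [4.5 3.2]  27 [4.8 2.6]  28 [5.1 2. ]  29 [5.3 1.4]  30 [5.4 0.7]
31 [5.4 0. ]  32 [ 5.5 -0.6]  33 [ 5.3 -1.3]  34 [ 5.1 -1.9]
```

>>> move_arm --deltas '[{"tx":-0.0048,"ty":-0.0028,"tz":0,"turn":-7},{"tx":-0.005,"ty":-0.0022,"tz":0,"turn":-7},{"tx":-0.0052,"ty":-0.0016,"tz":0,"turn":-7},{"tx":-0.0054,"ty":-0.0009,"tz":0,"turn":-7},{"tx":-0.0055,"ty":-0.0002,"tz":0,"turn":-7},{"tx":-0.0054,"ty":0.0004,"tz":0,"turn":-7},{"tx":-0.0054,"ty":0.0011,"tz":0,"turn":-7},{"tx":-0.0052,"ty":0.0018,"tz":0,"turn":-7},{"tx":0,"ty":0,"tz":0,"turn":0}]'

```text
time_s: 44.68
position: [0.5108, 0.2338, 0.2394]
orientation: [0.668, -0.232, 0.668, 0.231]
wrist_force: [-4.8, -7.8, 9.8]
finger_gap: 0.0146
```

```bash
python3 fit.py
```

```text
[0.51075544 0.23377195 0.23937163] j6 -0.32 F [-4.8 -7.8  9.8]
[0.5284 0.2755] [-0.001  -0.0006 -0.     -0.0002 -0.0012  0.0003]
-112.92772475767318
radial 9.012241834228169 resist tangential -1.4015277265171164
```

>>> move_arm --deltas '[{"tx":-0.0049,"ty":0.0023,"tz":0,"turn":-7},{"tx":-0.0046,"ty":0.003,"tz":0,"turn":-7},{"tx":-0.0043,"ty":0.0034,"tz":0,"turn":-7},{"tx":-0.0037,"ty":0.004,"tz":0,"turn":-7},{"tx":-0.0033,"ty":0.0044,"tz":0,"turn":-7},{"tx":-0.0027,"ty":0.0048,"tz":0,"turn":-7},{"tx":-0.0021,"ty":0.005,"tz":0,"turn":-7},{"tx":-0.0014,"ty":0.0053,"tz":0,"turn":-7},{"tx":0,"ty":0,"tz":0,"turn":0}]'

```text
time_s: 45.43
position: [0.4834, 0.2668, 0.2393]
orientation: [0.698, 0.109, 0.699, -0.109]
wrist_force: [-7.6, -4.1, 11.7]
finger_gap: 0.0146
```

```bash
python3 fit.py
```

```text
[0.48343432 0.26677852 0.23933217] j6 0.73 F [-7.6 -4.1 11.7]
[0.5282 0.2757] [-0.0009 -0.0007 -0.0002 -0.0005 -0.0011  0.0006]
-168.74935425683555
radial 8.311564290969878 resist tangential 2.5730401961024536
```

```bash
python3 - <<'E'
from h import *
s=ctrl.snapshot('wrist'); st=ctrl.state(); T=rot(st); Rc=T.T@rot(s); ec=T.T@(np.array(s['eye'])-st['position'])
g=cv2.imread('pics/w8.png',0); print(g[95:112:4,455:512:3])
Tw=np.array([[0,-.987,.162],[0,.162,.987],[-1,0,0]]); Rw=Tw@Rc; eye=np.array([.577,.1252,.1643])+Tw@ec
f=192/np.tan(np.radians(s['fov_y']/2))
# foot outline: min u over the rim circle, for heights
th=np.linspace(0,2*np.pi,720)
for ax in ((.5282,.2757),(.5255,.2775)):
  for z in (.120,.125,.13,.135,.139):
    P=np.c_[ax[0]+.034*np.cos(th),ax[1]+.034*np.sin(th),np.full(720,z)]; c=(P-eye)@Rw
    u=s['cx']+f*c[:,0]/c[:,2]; v=s['cy']+f*c[:,1]/c[:,2]; i=u.argmin(); print(ax,z,u[i].round(1),v[i].round(1))
E
```

```text
[[43 40 43 86 97 29  9  4 11  7  8  7 18 11 10 15 14 15  7]
 [39 45 56 96 92 18 12 13  9 11 10 13  4 15 12 10  6 17 10]
 [42 44 96 99 94 14 18 16 23  9 11 12 13 15 15  3 16 19 10]
 [43 79 97 98 94 20 13  9 16 13 13 12 17 14 13 14  8 18 15]
 [91 97 97 98 98 20 11  9 13 12 18  6 12 14 18 13  9 15 13]]
(0.5282, 0.2757) 0.12 446.9 105.9
(0.5282, 0.2757) 0.125 452.2 105.9
(0.5282, 0.2757) 0.13 457.7 106.4
(0.5282, 0.2757) 0.135 463.6 106.3
(0.5282, 0.2757) 0.139 468.6 106.9
(0.5255, 0.2775) 0.12 450.1 100.4
(0.5255, 0.2775) 0.125 455.5 100.8
(0.5255, 0.2775) 0.13 461.1 100.6
(0.5255, 0.2775) 0.135 467.1 101.0
(0.5255, 0.2775) 0.139 472.2 100.8
```

>>> move_arm --deltas '[{"tx":-0.0008,"ty":0.0054,"tz":0,"turn":-7},{"tx":-0.0002,"ty":0.0055,"tz":0,"turn":-7},{"tx":0.0006,"ty":0.0054,"tz":0,"turn":-7},{"tx":0.0011,"ty":0.0053,"tz":0,"turn":-7},{"tx":0,"ty":0,"tz":0,"turn":0}]'

```text
time_s: 45.9
position: [0.4846, 0.2887, 0.2394]
orientation: [0.651, 0.275, 0.652, -0.275]
wrist_force: [-5.2, -2.2, 10.3]
finger_gap: 0.0142
```

```bash
python3 fit.py
```

```text
[0.48455163 0.28871317 0.23937159] j6 1.253 F [-5.2 -2.2 10.3]
[0.5282 0.2758] [-0.0008 -0.0006 -0.0002 -0.0006 -0.0012  0.0005]
163.4847538807167
radial 4.360398198077181 resist tangential 3.5990329983257934
```

>>> move_arm --deltas '[{"tx":0.0019,"ty":0.0052,"tz":0,"turn":-7},{"tx":0.0024,"ty":0.0049,"tz":0,"turn":-7},{"tx":0.003,"ty":0.0046,"tz":0,"turn":-7},{"tx":0.0036,"ty":0.0041,"tz":0,"turn":-7},{"tx":0,"ty":0,"tz":0,"turn":0}]'

```text
time_s: 46.32
position: [0.4958, 0.3075, 0.2394]
orientation: [0.566, 0.425, 0.566, -0.424]
wrist_force: [-4.6, -3.7, 9.2]
finger_gap: 0.0145
```

```bash
python3 fit.py
```

```text
[0.49580129 0.30745436 0.23938713] j6 1.762 F [-4.6 -3.7  9.2]
[0.5283 0.2758] [-0.0008 -0.0005 -0.0001 -0.0005 -0.0013  0.0003]
135.71042405713374
radial 0.722391109037146 resist tangential 5.892410019664866
```

>>> move_arm --deltas '[{"tx":0.004,"ty":0.0037,"tz":0,"turn":-7},{"tx":0.0045,"ty":0.0032,"tz":0,"turn":-7},{"tx":0.0048,"ty":0.0026,"tz":0,"turn":-7},{"tx":0.0051,"ty":0.002,"tz":0,"turn":-7},{"tx":0.0053,"ty":0.0014,"tz":0,"turn":-7},{"tx":0.0054,"ty":0.0007,"tz":0,"turn":-7},{"tx":0,"ty":0,"tz":0,"turn":0},{"tx":0,"ty":0,"tz":0,"turn":0}]'

```text
time_s: 46.98
position: [0.5248, 0.3206, 0.2394]
orientation: [0.378, 0.598, 0.378, -0.598]
wrist_force: [-3.3, -4.1, 8.4]
finger_gap: 0.0145
```

```bash
python3 fit.py; python3 - <<'E'
from h import *
s=snap('scene','s14'); s=snap('top','t14')
E
```

```text
[0.52479923 0.32055219 0.23939228] j6 2.486 F [-3.3 -4.1  8.4]
[0.5284 0.2757] [-0.0009 -0.0005 -0.     -0.0003 -0.0013  0.    ]
94.59820213881945
radial -3.817324270509271 resist tangential 3.6675181768521963
```

>>> move_arm --deltas '[{"tx":0.0054,"ty":0,"tz":0,"turn":-7},{"tx":0,"ty":0,"tz":0,"turn":0},{"tx":0,"ty":0,"tz":0,"turn":0}]'

```text
time_s: 47.33
position: [0.5301, 0.3206, 0.2394]
orientation: [0.341, 0.62, 0.341, -0.619]
wrist_force: [-4.8, -3.7, 9.1]
finger_gap: 0.0148
```

```bash
python3 fit.py
```

```text
[0.53011397 0.32058316 0.23935113] j6 2.604 F [-4.8 -3.7  9.1]
[0.5284 0.2756] [-0.0009 -0.0005 -0.     -0.0003 -0.0013 -0.    ]
87.84358576157724
radial -3.8607764156174547 resist tangential 4.700762794280317
```

>>> move_arm --deltas '[{"tx":0,"ty":0,"tz":0,"turn":0},{"tx":0,"ty":0,"tz":0,"turn":0},{"tx":0,"ty":0,"tz":0,"turn":0},{"tx":0,"ty":0,"tz":0.02,"turn":0},{"tx":0,"ty":0,"tz":0.03,"turn":0},{"tx":0,"ty":0,"tz":0.03,"turn":0},{"tx":0,"ty":0,"tz":0.03,"turn":0},{"tx":0,"ty":0,"tz":0.02,"turn":0},{"tx":0,"ty":0,"tz":0,"turn":0}]' --fingers 0.03

```text
time_s: 48.08
position: [0.5311, 0.3213, 0.373]
orientation: [0.341, 0.622, 0.341, -0.617]
wrist_force: [-0.5, 0.7, 1.0]
finger_gap: 0.03
```

```bash
python3 - <<'E'
from h import *
st=ctrl.state(); s=snap('wrist','w15'); print(st['position'],rot(s).round(2)); 
for z in (.223,.268):
  for a in (87,95,110): print(z,a,np.round(proj(s,[.5284+.045*np.cos(np.radians(a)),.2757+.045*np.sin(np.radians(a)),z]),1))
for z in (.24,.25,.26,.28): print('sp',z,np.round(proj(s,[.5284,.2757,z]),1))
g=cv2.cvtColor(s['pixels'],cv2.COLOR_RGB2GRAY)
for t in (18,28):
  n,l,q,c=cv2.connectedComponentsWithStats((g<t).astype(np.uint8))
  print(t,[(q[i].tolist(),c[i].round(1).tolist()) for i in range(1,n) if 150<q[i,4]<4000])
n,l,q,c=cv2.connectedComponentsWithStats((g>95).astype(np.uint8))
print([(q[i].tolist(),c[i].round(1).tolist()) for i in range(1,n) if 60<q[i,4]<3000])
E
```

```text
[0.53114258 0.32125359 0.37295936] [[-0.53 -0.82 -0.22]
 [-0.85  0.51  0.14]
 [-0.01  0.26 -0.97]]
0.223 87 [258.5 180.6]
0.223 95 [262.2 186. ]
0.223 110 [270.8 194.6]
0.268 87 [258.6 192.8]
0.268 95 [262.8 199. ]
0.268 110 [272.9 208.9]
sp 0.24 [303.7 160.2]
sp 0.25 [305.3 162.1]
sp 0.26 [307.1 164.1]
sp 0.28 [311.  168.5]
18 []
28 []
[([296, 142, 26, 11, 127], [308.4, 145.7]), ([284, 145, 11, 24, 103], [288.1, 156.6]), ([397, 324, 21, 27, 273], [406.9, 336.3]), ([361, 349, 35, 35, 346], [374.9, 368.0]), ([140, 351, 13, 18, 115], [146.3, 360.6])]
```

>>> move_arm --deltas '[{"tx":0,"ty":0,"tz":0.02,"turn":7},{"tx":0.01,"ty":-0.02,"tz":0,"turn":7},{"tx":0.01,"ty":-0.03,"tz":0,"turn":7},{"tx":0.01,"ty":-0.03,"tz":0,"turn":7},{"tx":0.01,"ty":-0.03,"tz":0,"turn":7},{"tx":0.006,"ty":-0.03,"tz":0,"turn":7},{"tx":0,"ty":-0.03,"tz":0,"turn":7},{"tx":0,"ty":-0.026,"tz":0,"turn":7},{"tx":0,"ty":0,"tz":0,"turn":7},{"tx":0,"ty":0,"tz":0,"turn":7}]'

```text
time_s: 48.97
position: [0.5761, 0.1231, 0.3866]
orientation: [0.635, 0.31, 0.636, -0.311]
wrist_force: [-0.0, 1.2, 0.0]
finger_gap: 0.0297
```

>>> move_arm --deltas '[{"tx":0,"ty":0,"tz":0,"turn":7},{"tx":0,"ty":0,"tz":0,"turn":7},{"tx":0,"ty":0,"tz":0,"turn":7},{"tx":0,"ty":0,"tz":0,"turn":7},{"tx":0,"ty":0,"tz":0,"turn":7},{"tx":0,"ty":0,"tz":0,"turn":7},{"tx":0,"ty":0,"tz":0,"turn":7},{"tx":0,"ty":0,"tz":0,"turn":7},{"tx":0,"ty":0,"tz":0,"turn":7},{"tx":0,"ty":0,"tz":0,"turn":7}]'

```text
time_s: 49.8
position: [0.576, 0.1247, 0.3865]
orientation: [0.698, -0.111, 0.699, 0.111]
wrist_force: [-0.1, -0.7, -0.2]
finger_gap: 0.0299
```

>>> move_arm --deltas '[{"tx":0,"ty":0,"tz":0,"turn":7},{"tx":0,"ty":0,"tz":0,"turn":7},{"tx":0,"ty":0,"tz":0,"turn":7},{"tx":0,"ty":0,"tz":0,"turn":7},{"tx":0,"ty":0,"tz":0,"turn":7},{"tx":0,"ty":0,"tz":0,"turn":7},{"tx":0,"ty":0,"tz":0,"turn":7},{"tx":0,"ty":0,"tz":0,"turn":7},{"tx":0,"ty":0,"tz":0,"turn":7},{"tx":0,"ty":0,"tz":0,"turn":0}]'

```text
time_s: 50.63
position: [0.576, 0.1247, 0.3866]
orientation: [0.537, -0.459, 0.538, 0.46]
wrist_force: [-0.1, -0.0, -0.1]
finger_gap: 0.0301
```

```bash
python3 - <<'E'
from h import *
st=ctrl.state(); print(st['position'],rot(st)[:2,2].round(2)); s=snap('wrist','w16')
g=cv2.cvtColor(s['pixels'],cv2.COLOR_RGB2GRAY)
u,v=map(int,proj(s,[.530,.3206,.268])); print('crank pred',u,v)
if 0<u<500 and 0<v<370: print(g[v-20:v+21:4,u-24:u+25:4])
E
```

```text
[0.57595872 0.12466497 0.38658469] [0.16 0.99]
crank pred 493 96
[[ 70 184 178 184 187 185 187 186 186 187 189]
 [ 70 180 191 192 190 187 184 181 184 188 188]
 [ 69 159 184 185 186 188 183 189 191 185 189]
 [ 55 112 114  84  65  49  46  87 188 189 184]
 [ 28  26  25  27  35  45  37  33  82 186 180]
 [ 27  27  25  29  52  45  39  41  55 186 192]
 [ 26  30  26  28  56  52  41  40 128 185 190]
 [ 28  32  31  31  36  42  42 106 186 184 186]
 [ 60 160 160 166 167 168 181 185 178 184 190]
 [ 91 184 181 185 188 187 184 185 189 188 189]
 [158 186 185 179 183 187 189 187 186 190 184]]
```

>>> move_arm --deltas '[{"tx":0,"ty":0,"tz":-0.03,"turn":0},{"tx":0,"ty":0,"tz":-0.04,"turn":0},{"tx":0,"ty":0,"tz":-0.04,"turn":0},{"tx":0,"ty":0,"tz":-0.04,"turn":0},{"tx":0,"ty":0,"tz":-0.04,"turn":0},{"tx":0,"ty":0,"tz":-0.032,"turn":0},{"tx":0,"ty":0,"tz":0,"turn":0},{"tx":0,"ty":0,"tz":0,"turn":0},{"tx":0,"ty":0,"tz":0,"turn":0}]'

```text
time_s: 51.43
position: [0.5772, 0.1248, 0.168]
orientation: [0.54, -0.458, 0.538, 0.457]
wrist_force: [-0.3, -0.2, 1.1]
finger_gap: 0.0299
```

```bash
python3 - <<'E'
from h import *
st=ctrl.state(); print(st['position']); s=snap('wrist','w17')
g=cv2.cvtColor(s['pixels'],cv2.COLOR_RGB2GRAY)
th=np.linspace(0,2*np.pi,720)
for r,zs in ((.034,(.093,.097,.101,.105,.109,.139)),(.03,(.062,.075,.088,.101))):
  for z in zs:
    q=np.array([proj(s,[.5282+r*np.cos(t),.2757+r*np.sin(t),z]) for t in th]); i=q[:,0].argmin(); print(r,z,q[i].round(1))
print(g[92:124:3,400:480:2])
E
```

```text
[0.57716803 0.12479077 0.16804673]
0.034 0.093 [418.8 105.8]
0.034 0.097 [421.9 105.7]
0.034 0.101 [425.  105.7]
0.034 0.105 [428.3 106.2]
0.034 0.109 [431.7 106.1]
0.034 0.139 [462.5 107.6]
0.03 0.062 [403.8 104.5]
0.03 0.075 [412.  104.7]
0.03 0.088 [421.1 105. ]
0.03 0.101 [431.4 105.2]
[[59 33 27 31 39 50 55 56 62 59 50 50 48 59 46 19 19 19  9  9  3  2 20 17
  13 11 14 21  8  8 20 16 16 14 16 12 39 50 52 50]
 [47 32 31 35 47 55 55 58 64 55 53 50 51 53 35 20 15 15 12 21 17 10 16 15
  15 21 15 16 10 19 17 24 10 17 17 12 46 51 52 47]
 [33 30 34 36 49 52 54 62 62 55 48 48 61 56 24 18 12 14 12  8 17 14 22 14
   4 18 15 19 19 16 16 10 18  8 18 22 50 52 51 51]
 [35 23 29 45 50 48 56 61 60 52 52 55 56 55 19 18  8 15 13 21 13 18 26 19
  18 23 17 21 10 12 11 12 22  8 10 21 45 53 51 51]
 [34 36 33 36 52 53 57 61 58 51 52 53 58 52 24 19 11 16 14 17 19 18  7 13
  13 17 20 17 17 17 14 18 16 14 14 17 42 46 47 52]
 [34 27 22 37 49 54 52 63 54 45 52 55 61 57 28 18 19 14 13 18 20 20 19 17
  15 11 19 20 20 13 19 15  5  9 15 17 30 51 47 50]
 [39 33 30 38 55 52 55 66 53 53 49 51 62 54 27 13 21 15 19 18 17 16 13 21
  22 13  4 17 13 12 22  0 13 22 18 21 18 37 51 51]
 [53 31 32 35 50 55 55 61 60 51 51 50 59 58 33 13 15 18 22 22 20  6 17 15
  18 16 20 23 12 14 16 16 16 21 20 16 23 19 40 47]
 [70 44 33 31 45 54 55 60 63 54 50 52 54 55 33  9 23 22 17 20 22 15 20 13
  20 15 19  8 23 19 15 19 17 21 18 19 18 17 22 24]
 [76 60 34 29 36 51 51 51 65 57 53 49 53 59 53 25 20 24 23 16 23 20 20 16
  25 22 13 23 13 21 12 19 18 20 19 21 20 19 24 14]
 [78 73 48 30 30 44 53 56 54 61 55 55 50 51 58 36 15 23  8 20 23 19 16 22
  13 19 15 20 23 21 15 24 24 20 21 22  8 21 21 19]]
```

```bash
python3 - <<'E'
from h import *
s=ctrl.snapshot('wrist'); st=ctrl.state(); T=rot(st); Rc=T.T@rot(s); ec=T.T@(np.array(s['eye'])-st['position'])
print(st['position'], T.round(3)[:,2])
Tw=np.array([[0,-.987,.162],[0,.162,.987],[-1,0,0]])
from scipy.spatial.transform import Rotation as R
d=np.array([-.165,-.9863])
for name,tcp in (('w11',[.57939,.20177,.34831]),('w16',[.57596,.12466,.38658])):
    M=Tw@Rc; q=R.from_matrix(M).as_quat(); v=dict(s); v['orientation']=[q[3],*q[:3]]; v['eye']=np.array(tcp)+Tw@ec
    g=cv2.imread(f'pics/{name}.png',0)
    print(name,'pull pred top/bot',np.round(proj(v,[.5036,.1327,.082]),1),np.round(proj(v,[.5036,.1327,.022]),1),'end pred',np.round(proj(v,[.5284-.165*.32,.2757-.9863*.32,.012]),1))
    u,w=map(int,proj(v,[.5036,.1327,.06])); sub=g[w-22:w+23,u-25:u+26]; n,l,qq,c=cv2.connectedComponentsWithStats((sub<30).astype(np.uint8))
    print([(qq[i]+[u-25,w-22,0,0,0]).tolist() for i in range(1,n) if qq[i,4]>40])
    e=np.array(proj(v,[.5284-.165*.32,.2757-.9863*.32,.012])); k=int(e[1]); 
    if e[0]>-20: print(g[k-8:k+9:8,max(int(e[0])-14,0):int(e[0])+16:2])
E
```

```text
[0.57738831 0.12482477 0.16857565] [0.162 0.987 0.001]
w11 pull pred top/bot [191.6 111.2] [199.9 110.8] end pred [ 81. 111.]
[[188, 105, 16, 11, 119]]
[[191 198 196 193 190 190 191 141 121 119 122 120 119 120 118]
 [196 190 190 194 197 192 188 178 123 119 121 120 122 120 120]
 [194 189 192 189 190 186 184 188 140 119 119 118 121 119 120]]
w16 pull pred top/bot [253.5 103.9] [253.9 104.5] end pred [142.2 104.8]
[]
[[191 192 193 190 187 188 186 175 124 119 122 122 120 122 118]
 [189 188 188 187 193 187 186 179 133 121 123 121 124 124 122]
 [188 187 186 188 187 182 183 182 149 122 123 123 123 122 121]]
```

```bash
python3 - <<'E'
from h import *
t=ctrl.snapshot('scene'); a=cv2.imread('pics/scene0.png').astype(int); d=np.abs(t['pixels'][:,:,::-1].astype(int)-a).max(2)
for n,(u,v) in dict(tape=(187,217),mug=(187,130),jar=(142,204),carton=(263,287),driver=(245,158),scanner=(345,306)).items(): print(n,d[v-12:v+13,u-12:u+13].mean().round(1))
print(ctrl.state()['wrist_force'].round(1)); print(ctrl.close_job())
E
```

```text
tape 5.4
mug 5.1
jar 5.3
carton 5.4
driver 5.6
scanner 5.2
[-0.4  0.5 -0.2]
the job is handed in; nothing more can be done
None
```

The job is handed in. I pulled the sled out, nested all three cups found on the bench in the seat, and pushed the sled home. I then wound the crank clockwise about 9.2 rad in two grips, let go and backed off. No verdict was reported.

**Last checks**
- **Sled:** the tool travelled 150 mm between the out and home positions and then met a firm stop at about 20 N. Pictures of the handle against the base plate agree to about 0.5 mm.
- **Stack:** contact was felt as each cup was set down. Pictures afterwards showed the cups centred within about 2 mm, and the foot's edge sits at roughly 101–103 mm above the bench, which is the stack's top.
- **Spring:** I worked out a squeeze of about 8 mm from the winding angle and the foot's starting height of 139 ± 2 mm. I did not measure it directly. The push needed at the crank rose after contact, though those readings were noisy, and no hard stop was felt. The crank stayed put after release.
- **Other things on the bench:** the scene picture differs from the start only by image noise at all six items. The wrist force was about zero at hand-in.

**Where measurements disagreed:** the camera fixes of the wheel axis differed by up to about 7 mm. I corrected the winding with the circle the tool itself traced, after radial forces of up to about 23 N on the first arc.

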